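Put the class paints away and check the kit in

ROBOT

A 6-joint arm with a two-finger parallel gripper is mounted at the origin on the work surface. World frame = base frame: x ahead of the robot, y to its left, z up, the work surface at z = 0. Lengths are in m, angles in rad, forces in N, time in s.
With the tool pointing down it reaches from about 0.425 to 0.95 m from the base axis. Payload 3.5 kg.
Tool frame: the origin (TCP) lies midway between the tips of the shut fingers; the grasp point (between the pads) lies 19 mm behind it; z points along the fingers, y is the line along which they close (so a half turn about z gives the same grasp; the last joint's range is limited). The gripper opens to 85 mm and grips with 20 to 120 N. Pads are 22 mm wide; open, the fingers measure 114 mm over their backs; the gripper's body (76 mm by 85 mm) begins 54 mm behind the grasp point. The pads swing forward as they close: fully open they stand 13 mm farther back than shut.
Start: joints at [-1.345, 0.286, 1.577, -0, 1.279, -0.15], TCP at [0.248, -0.628, 0.231] pointing down, gripper open.
Joint ranges: [-2.77, 2.77], [-0.9, 2.22], [0.21, 2.48], [-1.53, 4.67], [0.24, 2.81], [-2.84, 2.84]. Speed limits (rad/s): [2.79, 2.79, 3.14, 3.14, 3.14, 3.14].

INTERFACE

Orientations are given as a unit quaternion [x, y, z, w].
In Python, from plant import ctrl gives the robot as it stands.
- The arm moves only by the tool move_arm, never from a script. Its argument "plan" is a list of rows, each an object of numbers: "x", "y", "z": the shift along the tool's x, y, z in m; "yaw": the turn about the tool's z in rad; "fingers": the closure, from 0 (fully open) to 1 (shut). In form: [{"x": .., "y": .., "z": .., "yaw": .., "fingers": ..}, ...]. A call has 1 to 5 rows; each row is the pose to reach, as a shift and turn from the pose commanded when the call began, along the tool's axes at that moment; what a row does not reach only later rows make up. A row lasts 1/10 s, in which the tool goes at most 50 mm and 8.59 degrees, less where a joint would pass 70% of its speed; a pose out of reach is approached as far as the arm can. A call with a gripper value outside its range is refused whole. The fingers move at their own pace and stop on an object; "force" is the grip in N (left out, the last holds). Time passes only in rows, so rows that repeat a pose let the fingers close. It gives the time, the measured TCP pose, the force, the opening and the grip force at its end, in the units of the state.
- ctrl.get_state(): the state, without advancing time (a new reading comes with each control period).
- ctrl.read_camera(name): name is "scene" or "side" or "wrist"; returns the picture (480x640x3 uint8, red, green, blue); there is no depth.
- ctrl.camera_model(name): a dict with "intrinsics" (3x3 intrinsics, pixels), "cam_to_world" (4x4, takes a point from camera to world coordinates); the wrist camera has in their place "tool_from_camera" (4x4, takes a point from camera to tool coordinates, whose origin is the TCP and whose axes are the flange's). Camera axes: x right, y up, looking along -z (the intrinsics and any distortion apply to the point x, -y, -z); pixel columns grow to the right and rows downward; lengths in m; the calibration is good to about 2 mm. The wrist camera is an equidistant fisheye: a pixel r from the principal point sees the ray r / f radians off the axis. A picture is of the moment at which its call begins: read the wrist's pose just before it. camera_model takes no time and is no camera call.
- ctrl.sign_off(): hands the job in; it is judged then, once.
The state is a dict: "time": time; "qpos": joint angles; "dq": joint speeds; "joint_efforts": joint torques, N m; "eef_pos": TCP position; "tcp_rot": TCP orientation; "contact_force": force on the tool from outside, world axes, zero at the start; "wrist_torque": the same for the moment, N m; "opening": opening from 0.0 (shut) to 1.0 (fully open); "finger_force": force on a finger pad.
Only numpy, scipy, OpenCV 4.12 (cv2) and the standard library are available. Lean on these libraries where they do the work, as an engineer would, in place of code of your own. Each camera call takes 0.05 s, during which the arm holds its last target. There are 200 camera calls.

TASK

The painting class is over: put every paint tin that is on the table into the slot of its own colour in the rack, standing upright on the slot's floor. Then check the kit in: take the scanner from its cradle, hold it level and steady for two seconds with its reading window 5 to 10 cm straight above the middle of the barcode tag and its length along the tag's long side, and lay it back in its cradle. Last, press the yellow, then the blue, then the green key on the keypad, one at a time and right down, never the red one, and leave the other things on the table undisturbed.

Things in the scene. Friction and masses are not known exactly. Their poses are not given: they have to be found in the camera images.
- tin_red: red rectangular paint tin, upright: 64 mm along its x, 44 mm along its y, 70 mm tall, with a white cap (22 mm across, 9 mm tall) on top; about 160 g, half full, its weight low down (centre of mass 22 mm up). Origin: centre of the underside. It turns up on only some days (None from the start: not there at all).
- tin_yellow: yellow rectangular paint tin, upright: 64 mm along its x, 44 mm along its y, 70 mm tall, with a white cap (22 mm across, 9 mm tall) on top; about 160 g, half full, its weight low down (centre of mass 22 mm up). Origin: centre of the underside. It turns up on only some days (None from the start: not there at all).
- tin_blue: blue rectangular paint tin, upright: 64 mm along its x, 44 mm along its y, 70 mm tall, with a white cap (22 mm across, 9 mm tall) on top; about 160 g, half full, its weight low down (centre of mass 22 mm up). Origin: centre of the underside. It turns up on only some days (None from the start: not there at all).
- tin_green: green rectangular paint tin, upright: 64 mm along its x, 44 mm along its y, 70 mm tall, with a white cap (22 mm across, 9 mm tall) on top; about 160 g, half full, its weight low down (centre of mass 22 mm up). Origin: centre of the underside. It turns up on only some days (None from the start: not there at all).
- slot_red: the red tin's slot: fixed grey open box, red floor and end tabs, 86 mm along its x, 66 mm along y, walls 4 mm thick, 34 mm high from its underside (inside 78 x 58 mm); floor 4 mm above the origin (centre of the underside). The slots stand in a row along y, 80 mm apart, in varying order, on an 8 mm board. The tin stands with its long side along the slot's, either way round.
- slot_yellow: the yellow tin's slot: fixed grey open box, yellow floor and end tabs, 86 mm along its x, 66 mm along y, walls 4 mm thick, 34 mm high from its underside (inside 78 x 58 mm); floor 4 mm above the origin (centre of the underside). The slots stand in a row along y, 80 mm apart, in varying order, on an 8 mm board. The tin stands with its long side along the slot's, either way round.
- slot_blue: the blue tin's slot: fixed grey open box, blue floor and end tabs, 86 mm along its x, 66 mm along y, walls 4 mm thick, 34 mm high from its underside (inside 78 x 58 mm); floor 4 mm above the origin (centre of the underside). The slots stand in a row along y, 80 mm apart, in varying order, on an 8 mm board. The tin stands with its long side along the slot's, either way round.
- slot_green: the green tin's slot: fixed grey open box, green floor and end tabs, 86 mm along its x, 66 mm along y, walls 4 mm thick, 34 mm high from its underside (inside 78 x 58 mm); floor 4 mm above the origin (centre of the underside). The slots stand in a row along y, 80 mm apart, in varying order, on an 8 mm board. The tin stands with its long side along the slot's, either way round.
- scanner: hand scanner in its cradle: orange handle 34 mm wide (along y) from x = -68 to +26 mm and white head 50 mm wide from x = +26 to +68 mm, both 44 mm tall; 180 g, centre of mass about x = +8 mm. Origin: centre of the underside. The reading window, under the head, looks straight down; its centre is at x = +47 mm, level with the underside.
- cradle: the scanner's cradle: fixed black open-topped tray, 154 mm along its x, 66 mm along its y, walls 4 mm thick and 18 mm high from its underside, 146 x 58 mm inside; the floor's top is 4 mm above the origin (centre of the underside). The scanner lies in it lengthwise, either way round.
- tag: kit tag: white barcode plate fixed flat on the table, 100 mm along its x (its long side, across which the black bars follow one another), 64 mm along its y, 4 mm thick, an orange edge at +y. Origin: centre of the underside; the barcode's middle is straight above it on the top face.
- key_red_top (a point): centre of the top face of the red key (30 mm across), one of four round spring keys in a square, 56 mm apart, on the check-in keypad, a fixed grey slab 125 x 125 mm and 16 mm high; which colour is where varies. The axes are the keypad's: x and y along its sides, z up.
- key_red (a joint): travel of the red key in m: 0 up, 0.006 fully down (spring; fully down takes 4 N); it counts as pressed beyond 0.004 and springs back by itself
- key_yellow_top (a point): centre of the top face of the yellow key (30 mm across), one of four round spring keys in a square, 56 mm apart, on the check-in keypad, a fixed grey slab 125 x 125 mm and 16 mm high; which colour is where varies. The axes are the keypad's: x and y along its sides, z up.
- key_yellow (a joint): travel of the yellow key in m: 0 up, 0.006 fully down (spring; fully down takes 4 N); it counts as pressed beyond 0.004 and springs back by itself
- key_blue_top (a point): centre of the top face of the blue key (30 mm across), one of four round spring keys in a square, 56 mm apart, on the check-in keypad, a fixed grey slab 125 x 125 mm and 16 mm high; which colour is where varies. The axes are the keypad's: x and y along its sides, z up.
- key_blue (a joint): travel of the blue key in m: 0 up, 0.006 fully down (spring; fully down takes 4 N); it counts as pressed beyond 0.004 and springs back by itself
- key_green_top (a point): centre of the top face of the green key (30 mm across), one of four round spring keys in a square, 56 mm apart, on the check-in keypad, a fixed grey slab 125 x 125 mm and 16 mm high; which colour is where varies. The axes are the keypad's: x and y along its sides, z up.
- key_green (a joint): travel of the green key in m: 0 up, 0.006 fully down (spring; fully down takes 4 N); it counts as pressed beyond 0.004 and springs back by itself
- water_tub: bystander: clear plastic water tub, 80 mm across, 100 mm tall. Origin: centre of the underside.
- mix_bowl: bystander: white mixing bowl, 100 mm across, 40 mm tall. Origin: centre of the underside.
- glue_bottle: bystander: white glue bottle with an orange cap, 56 mm across, 130 mm tall. Origin: centre of the underside.
- orange_pot: bystander: small orange paint pot, 48 mm across, 45 mm tall. Origin: centre of the underside.
- varnish_jar: bystander: amber jar, 60 mm across, 85 mm tall. Origin: centre of the underside.

How it is judged:
By the outcome, as a careful person would: the job done as asked, in the order asked, and still so for the second after the job is handed in, with the robot touching nothing.
Of tin_red, tin_yellow, tin_blue, tin_green only 2 to 4 are there at a start; the rules pass over those that are not, and their reading is None.
At some moment in a run one of tin_red, tin_yellow, tin_blue, tin_green may be knocked a few centimetres aside while the robot is not near it.
It also fails if it takes over 210 s, if anything falls off the work surface, if the arm or the gripper's body presses on something with over 40 N, if the wrist force passes 120 N, or if a joint passes its speed limit or range.

## Working session

There is one attempt and no reset: what is moved stays moved. The work goes in short steps, Python scripts to look and compute and a tool call to move; the robot and the scene stay as the last step left them, time stands still between calls to the robot, and variables do not carry over. Pictures are saved under pics/ and viewed, at most 14 in all, crops included, and the job is handed in when it is done.

Besides the shell and the picture viewer there is one more tool, called after ">>>" as name(argument=value, ...), one argument or row to a line, values as JSON. move_arm: Moves the arm, as the interface text tells. Its arguments: {"type":"object","properties":{"plan":{"type":"array"},"force":{"type":"number"}},"required":["plan"]}

```bash
ls; mkdir -p pics; python3 - <<'E'
from plant import ctrl
import cv2, numpy as np
s=ctrl.get_state(); print({k:np.round(v,3).tolist() for k,v in s.items()})
for n in ("scene","side","wrist"):
    m=ctrl.camera_model(n); print(n,{k:np.round(np.array(v),4).tolist() if not isinstance(v,str) else v for k,v in m.items()})
    im=ctrl.read_camera(n); cv2.imwrite(f"pics/{n}0.png",im[:,:,::-1])
E
```

```text
pics
{'time': 0.0, 'qpos': [-1.345, 0.287, 1.578, -0.0, 1.279, -0.15], 'dq': [-0.0, 0.0, 0.002, 0.0, -0.001, -0.001], 'joint_efforts': [-0.001, -40.599, -29.263, -0.0, 0.006, 0.0], 'eef_pos': [0.248, -0.627, 0.23], 'tcp_rot': [0.982, 0.187, -0.0, -0.001], 'contact_force': [-0.657, -0.371, 0.279], 'wrist_torque': [-0.047, -0.021, -0.038], 'finger_force': 0.0, 'opening': 1.001}
scene {'intrinsics': [[448.5958, 0.0, 320.7734], [0.0, 448.5958, 245.3928], [0.0, 0.0, 1.0]], 'cam_to_world': [[0.7961, -0.4239, 0.4318, 0.9347], [0.6051, 0.5615, -0.5644, -0.4852], [-0.0032, 0.7106, 0.7036, 0.6709], [0.0, 0.0, 0.0, 1.0]]}
side {'intrinsics': [[501.1052, 0.0, 325.7461], [0.0, 501.1052, 235.1069], [0.0, 0.0, 1.0]], 'cam_to_world': [[-0.9282, 0.2747, -0.2511, 0.337], [-0.372, -0.6645, 0.648, 0.5815], [0.0112, 0.6949, 0.719, 0.7183], [0.0, 0.0, 0.0, 1.0]]}
wrist {'intrinsics': [[371.6483, 0.0, 318.7079], [0.0, 371.6483, 235.556], [0.0, 0.0, 1.0]], 'tool_from_camera': [[0.0002, 0.9584, 0.2854, 0.0724], [1.0, 0.0002, -0.0013, 0.0011], [-0.0013, 0.2854, -0.9584, -0.1424], [0.0, 0.0, 0.0, 1.0]]}
```

View pics/scene0.png

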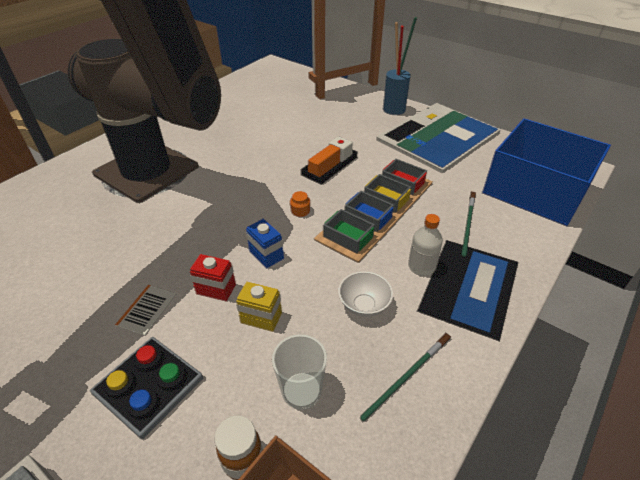

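View pics/side0.png

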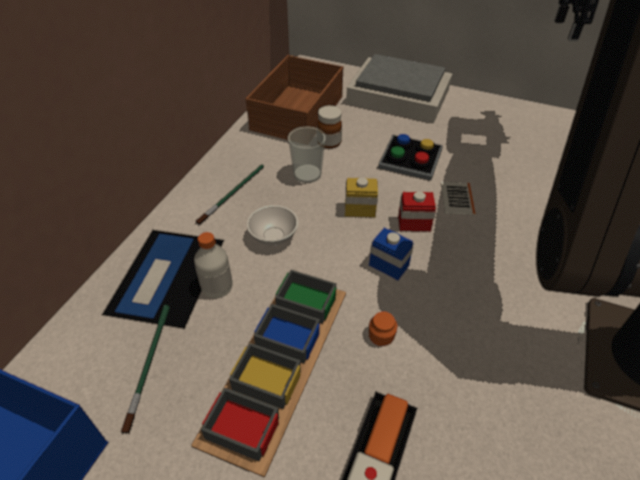

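The scene view shows three tins: red (212,275), yellow (259,305) and blue (264,243); there is no green one. The slots run green, blue, yellow, red from (350,230) to (405,175). The scanner is at (330,158), the tag at (147,308) and the keypad at (147,385). The side view agrees.

```bash
cat > h.py <<'E'
from plant import ctrl
import cv2, numpy as np
from scipy.spatial.transform import Rotation as R
FLIP=np.diag([1,-1,-1.])
def grab(n):
    s=ctrl.get_state(); return s, ctrl.read_camera(n)
def rays(n,uv,s=None):
    m=ctrl.camera_model(n); K=np.array(m["intrinsics"]); uv=np.atleast_2d(np.asarray(uv,float))
    p=(uv-K[:2,2])/K[0,0]
    if n=="wrist":
        th=np.linalg.norm(p,axis=1,keepdims=True)+1e-9; d=np.hstack([p/th*np.sin(th),np.cos(th)])
        T=np.eye(4); T[:3,:3]=R.from_quat(s["tcp_rot"]).as_matrix(); T[:3,3]=s["eef_pos"]; T=T@np.array(m["tool_from_camera"])
    else:
        d=np.hstack([p,np.ones((len(p),1))]); T=np.array(m["cam_to_world"])
    return T[:3,3], (d@FLIP)@T[:3,:3].T
def plane(n,uv,z,s=None):
    o,d=rays(n,uv,s); return (o+d*((z-o[2])/d[:,2:3]))[:,:2]
H={"red":(0,10,1),"yellow":(18,32,1),"blue":(102,125,1),"green":(45,90,1),"orange":(5,16,1)}
def mask(im,c,smin=120,vmin=50):
    h=cv2.cvtColor(im,cv2.COLOR_RGB2HSV); lo,hi,_=H[c]
    m=cv2.inRange(h,(lo,smin,vmin),(hi,255,255))
    if c=="red": m|=cv2.inRange(h,(172,smin,vmin),(180,255,255))
    return cv2.morphologyEx(m,cv2.MORPH_OPEN,np.ones((3,3)))
def blobs(m,amin=60):
    n,_,st,ce=cv2.connectedComponentsWithStats(m)
    return [(st[i,4],ce[i],i) for i in range(1,n) if st[i,4]>=amin]
def todelta(s,xy,z=None,R_=True):
    p=np.array([*xy,s["eef_pos"][2] if z is None else z])-s["eef_pos"]
    return R.from_quat(s["tcp_rot"]).inv().apply(p)
E
python3 - <<'E'
from h import *
for n in ("scene","side"):
    im=cv2.imread(f"pics/{n}0.png")[:,:,::-1].copy()
    for c in H:
        for a,ce,_ in blobs(mask(im,c)):
            print(n,c,a,np.round(ce),"z.012",np.round(plane(n,ce,.012)[0],3),"z.02",np.round(plane(n,ce,.022)[0],3),"z.07",np.round(plane(n,ce,.06)[0],3))
print("caps")
for c,a,b in (("red",(210,260),(420,197)),("yel",(257,292),(362,183)),("blue",(264,228),(393,237))):
    print(c,plane("scene",a,.079),plane("side",b,.079))
E
```

```text
scene red 134 [404. 175.] z.012 [0.547 0.364] z.02 [0.553 0.351] z.07 [0.575 0.302]
scene red 92 [420. 183.] z.012 [0.591 0.359] z.02 [0.596 0.346] z.07 [0.616 0.297]
scene red 662 [210. 269.] z.012 [ 0.395 -0.141] z.02 [ 0.403 -0.146] z.07 [ 0.434 -0.166]
scene red 464 [216. 290.] z.012 [ 0.443 -0.173] z.02 [ 0.451 -0.177] z.07 [ 0.479 -0.195]
scene red 303 [146. 354.] z.012 [ 0.453 -0.34 ] z.02 [ 0.46  -0.343] z.07 [ 0.488 -0.351]
scene yellow 173 [387. 192.] z.012 [0.547 0.282] z.02 [0.553 0.27 ] z.07 [0.575 0.226]
scene yellow 124 [404. 200.] z.012 [0.592 0.28 ] z.02 [0.598 0.268] z.07 [0.617 0.224]
scene yellow 755 [258. 298.] z.012 [ 0.521 -0.138] z.02 [ 0.527 -0.144] z.07 [ 0.551 -0.164]
scene yellow 466 [261. 320.] z.012 [ 0.559 -0.172] z.02 [ 0.565 -0.177] z.07 [ 0.587 -0.195]
scene yellow 342 [117. 380.] z.012 [ 0.454 -0.398] z.02 [ 0.462 -0.399] z.07 [ 0.489 -0.404]
scene blue 5869 [257.  29.] z.012 [-0.438  0.89 ] z.02 [-0.417  0.869] z.07 [-0.338  0.789]
scene blue 1619 [452. 143.] z.012 [0.576 0.574] z.02 [0.581 0.558] z.07 [0.602 0.497]
scene blue 8308 [544. 169.] z.01
[... 3479 characters left out ...]
e 5532 [294.  97.] z.012 [ 0.854 -0.5  ] z.02 [ 0.847 -0.484] z.07 [ 0.819 -0.426]
side orange 243 [206. 240.] z.012 [0.793 0.046] z.02 [0.786 0.054] z.07 [0.762 0.082]
side orange 2403 [274. 411.] z.012 [0.521 0.305] z.02 [0.518 0.309] z.07 [0.508 0.324]
side orange 778 [382. 328.] z.012 [0.416 0.109] z.02 [0.415 0.116] z.07 [0.411 0.141]
side orange 1750 [387. 428.] z.012 [0.36  0.268] z.02 [0.36  0.273] z.07 [0.359 0.29 ]
side orange 101 [127. 423.] z.012 [0.708 0.401] z.02 [0.702 0.403] z.07 [0.682 0.413]
caps
red [[ 0.43352143 -0.16172789]] [[ 0.43075282 -0.15833794]]
yel [[ 0.55301809 -0.16518962]] [[ 0.54729744 -0.15485191]]
blue [[ 0.45367601 -0.03874011]] [[ 0.44837613 -0.03584656]]
```

View pics/wrist0.png

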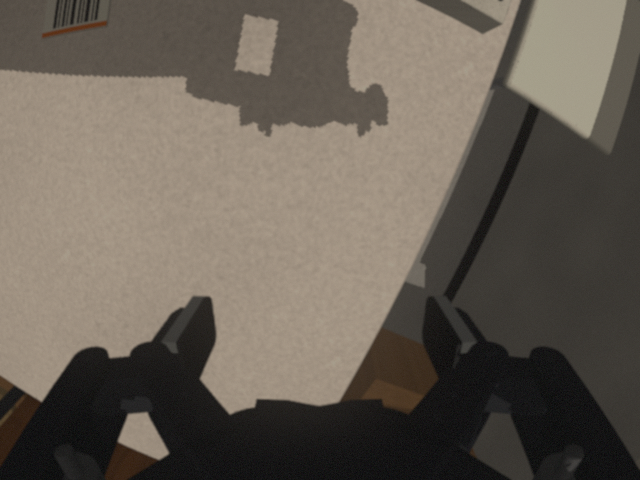

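>>> move_arm(
  plan=[
    {"x": 0.17, "y": -0.17, "z": -0.03},
    {"x": 0.17, "y": -0.17, "z": -0.03},
    {"x": 0.17, "y": -0.17, "z": -0.03},
    {"x": 0.17, "y": -0.17, "z": -0.03},
    {"x": 0.17, "y": -0.17, "z": -0.03},
  ],
)

```text
validation failed for argument at $.pl...
```

>>> move_arm(
  plan=[
    {"x": 0.17, "y": -0.17, "z": -0.03},
    {"x": 0.17, "y": -0.17, "z": -0.03},
    {"x": 0.17, "y": -0.17, "z": -0.03},
    {"x": 0.17, "y": -0.17, "z": -0.03},
    {"x": 0.17, "y": -0.17, "z": -0.03},
  ],
)

```text
validation failed for argument at $.pl...
```

>>> move_arm(
  plan=[
    {"x": 0.05, "y": -0.05, "z": -0.01, "yaw": 0.375},
    {"x": 0.05, "y": -0.05, "z": -0.01, "yaw": 0.375},
    {"x": 0.05, "y": -0.05, "z": -0.01, "yaw": 0.375},
    {"x": 0.05, "y": -0.05, "z": -0.01, "yaw": 0.375},
    {"x": 0.05, "y": -0.05, "z": -0.01, "yaw": 0.375},
  ],
)

```text
validation failed for argument at $.pl...
```

```bash
python3 - <<'E'
from h import *
s,im=grab("wrist"); cv2.imwrite("pics/w1.png",im[:,:,::-1])
print(s["eef_pos"],s["tcp_rot"],s["qpos"],s["time"])
for c in ("red","yellow","blue"):
    m=mask(im,c)
    for a,ce,_ in blobs(m): print(c,a,np.round(ce),np.round(plane("wrist",ce,.07,s)[0],3))
E
```

```text
[ 0.24764197 -0.62738212  0.23022802] [ 9.82398051e-01  1.86797260e-01 -3.90408630e-05 -9.22512610e-04] [-1.34500303e+00  2.87006677e-01  1.57785406e+00 -8.49025461e-06
  1.27857857e+00 -1.50006430e-01] 0.15
```

View pics/w1.png

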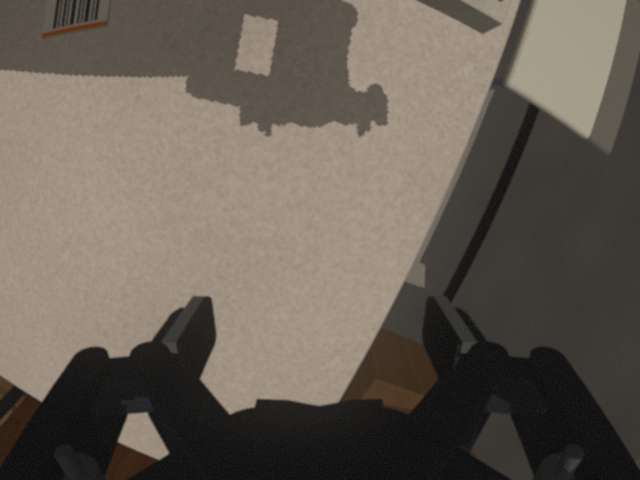

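The moves were refused, so the arm hasn't moved and the view is unchanged. I'll retry with every field filled in.

>>> move_arm(
  plan=[
    {"x": 0.17, "y": -0.17, "z": -0.03, "yaw": 0, "fingers": 0},
    {"x": 0.17, "y": -0.17, "z": -0.03, "yaw": 0, "fingers": 0},
    {"x": 0.17, "y": -0.17, "z": -0.03, "yaw": 0, "fingers": 0},
    {"x": 0.17, "y": -0.17, "z": -0.03, "yaw": 0, "fingers": 0},
    {"x": 0.17, "y": -0.17, "z": -0.03, "yaw": 0, "fingers": 0},
  ],
)

```text
time: 0.7
eef_pos: [0.3441, -0.405, 0.2614]
tcp_rot: [0.982, 0.187, 0.0, -0.0]
contact_force: [-0.1, -0.5, -0.2]
opening: 1.0
finger_force: 0.0
```

>>> move_arm(
  plan=[
    {"x": 0.17, "y": -0.17, "z": -0.03, "yaw": 0, "fingers": 0},
    {"x": 0.17, "y": -0.17, "z": -0.03, "yaw": 0, "fingers": 0},
    {"x": 0.17, "y": -0.17, "z": -0.03, "yaw": 0, "fingers": 0},
    {"x": 0.17, "y": -0.17, "z": -0.03, "yaw": 0, "fingers": 0},
    {"x": 0.17, "y": -0.17, "z": -0.03, "yaw": 0, "fingers": 0},
  ],
)

```text
time: 1.2
eef_pos: [0.4397, -0.1845, 0.2918]
tcp_rot: [0.982, 0.187, 0.0, 0.0]
contact_force: [0.2, -0.9, 0.6]
opening: 1.002
finger_force: 0.0
```

>>> move_arm(
  plan=[
    {"x": 0.05, "y": -0.05, "z": -0.01, "yaw": 0.375, "fingers": 0},
    {"x": 0.05, "y": -0.05, "z": -0.01, "yaw": 0.375, "fingers": 0},
    {"x": 0.05, "y": -0.05, "z": -0.01, "yaw": 0.375, "fingers": 0},
    {"x": 0.05, "y": -0.05, "z": -0.01, "yaw": 0.375, "fingers": 0},
    {"x": 0.05, "y": -0.05, "z": -0.01, "yaw": 0.375, "fingers": 0},
  ],
)

```text
time: 1.7
eef_pos: [0.4672, -0.122, 0.3011]
tcp_rot: [1.0, 0.001, -0.0, -0.0]
contact_force: [0.2, 1.0, 0.0]
opening: 1.002
finger_force: 0.0
```

```bash
python3 - <<'E'
from h import *
s,im=grab("wrist"); cv2.imwrite("pics/w2.png",im[:,:,::-1])
print(s["eef_pos"],s["tcp_rot"],s["qpos"],s["time"])
for c in ("red","yellow","blue"):
    m=mask(im,c)
    for a,ce,_ in blobs(m): print(c,a,np.round(ce),np.round(plane("wrist",ce,.07,s)[0],3))
E
```

```text
[ 0.46721209 -0.12199188  0.30108389] [ 9.99998926e-01  1.44888849e-03 -2.20530596e-04 -1.10244841e-05] [-4.65816899e-01 -1.97428719e-01  1.95099392e+00 -1.82007371e-04
  1.38843117e+00  1.10211469e+00] 1.7
red 407 [  4. 148.] [0.548 0.291]
red 491 [502. 197.] [ 0.475 -0.327]
red 140 [346. 195.] [ 0.472 -0.151]
red 1934 [358. 228.] [ 0.437 -0.165]
yellow 2202 [358. 120.] [ 0.549 -0.162]
yellow 892 [ 37. 138.] [0.553 0.222]
yellow 75 [ 35. 172.] [0.511 0.232]
yellow 432 [538. 197.] [ 0.476 -0.377]
blue 1214 [ 80. 130.] [0.554 0.15 ]
blue 370 [542. 153.] [ 0.527 -0.377]
blue 1686 [241. 215.] [ 0.452 -0.043]
```

View pics/w2.png

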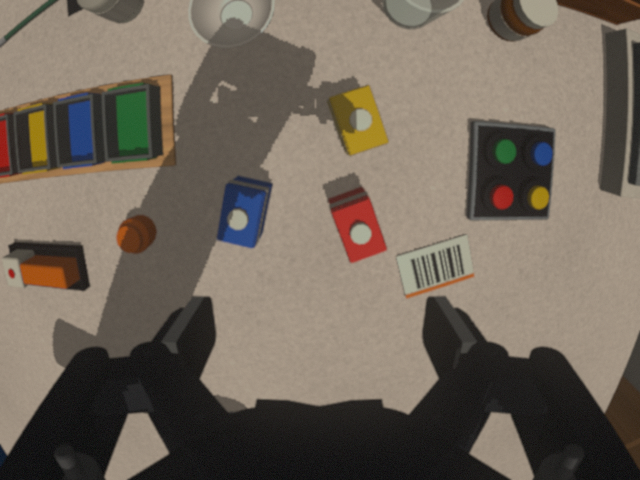

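The wrist view covers most of the layout: red tin (358,228), yellow (358,120), blue (241,215), tag (435,265), keypad (512,170) with green and blue at the top and red and yellow at the bottom, rack on the left, and scanner (45,270) with its head to the left.

```bash
cat >> h.py <<'E'
def rect(n,m,z,s):
    c=max(cv2.findContours(m,cv2.RETR_EXTERNAL,cv2.CHAIN_APPROX_NONE)[0],key=cv2.contourArea)
    p=plane(n,c[:,0,:],z,s).astype(np.float32)
    (cx,cy),(w,h),a=cv2.minAreaRect(p*1000)
    if w<h: w,h,a=h,w,a+90
    a=(a+90)%180-90
    return np.round([cx/1000,cy/1000,w/1000,h/1000],4),round(a,1)
def comp(m,near):
    n,l,st,ce=cv2.connectedComponentsWithStats(m)
    i=1+np.argmin(np.linalg.norm(ce[1:]-near,axis=1)); return (l==i).astype(np.uint8)*255
def tools(s): return R.from_quat(s["tcp_rot"]).as_matrix()[:2,0]
E
cat > k.py <<'E'
from h import *
s={"eef_pos":np.array([.46721209,-.12199188,.30108389]),"tcp_rot":np.array([.999998926,.00144888849,-.000220530596,0])}
im=cv2.imread("pics/w2.png")[:,:,::-1].copy()
for c,ce in (("red",(358,228)),("yellow",(358,120)),("blue",(241,215))):
    print(c,rect("wrist",comp(mask(im,c),ce),.07,s))
h=cv2.cvtColor(im,cv2.COLOR_RGB2HSV)
for c,ce in (("red",(502,197)),("yellow",(538,197)),("blue",(542,153)),("green",(505,152))):
    m=comp(mask(im,c),ce); M=cv2.moments(m,True); print("key",c,M["m00"],[np.round(plane("wrist",(M["m10"]/M["m00"],M["m01"]/M["m00"]),z,s)[0],4) for z in (.016,.022,.026)], rect("wrist",m,.024,s))
g=cv2.cvtColor(im,cv2.COLOR_RGB2GRAY); 
t=np.zeros_like(g); t[225:305,385:485]=((g>165)|(g<90)|(mask(im,"orange",100,40)>0))[225:305,385:485]*255
t=cv2.morphologyEx(t,cv2.MORPH_CLOSE,np.ones((5,5))); t=cv2.morphologyEx(t,cv2.MORPH_OPEN,np.ones((7,7)))
print("tag",rect("wrist",comp(t,(435,265)),.004,s))
b=np.zeros_like(g); b[225:305,385:485]=(g<90)[225:305,385:485]*255
b=cv2.morphologyEx(b,cv2.MORPH_CLOSE,np.ones((9,9))); print("bars",rect("wrist",b,.004,s))
E
python3 k.py
```

```text
red (array([ 0.4356, -0.1657,  0.0641,  0.042 ]), 21.4)
yellow (array([ 0.549 , -0.1627,  0.0621,  0.0432]), 19.6)
blue (array([ 0.4501, -0.0414,  0.0618,  0.0412]), -12.7)
key red 491.0 [array([ 0.465, -0.356]), array([ 0.4661, -0.3527]), array([ 0.4668, -0.3505])] (array([ 0.4665, -0.3517,  0.0344,  0.0319]), -87.3)
key yellow 432.0 [array([ 0.4668, -0.4137]), array([ 0.4679, -0.4096]), array([ 0.4685, -0.4069])] (array([ 0.468 , -0.4084,  0.0329,  0.0328]), -82.1)
key blue 370.0 [array([ 0.5249, -0.4136]), array([ 0.5251, -0.4095]), array([ 0.5253, -0.4068])] (array([ 0.525 , -0.4079,  0.0297,  0.0294]), 5.6)
key green 378.0 [array([ 0.5232, -0.3557]), array([ 0.5235, -0.3524]), array([ 0.5236, -0.3502])] (array([ 0.5237, -0.3518,  0.0276,  0.0273]), -85.8)
tag (array([ 0.3545, -0.2427,  0.0607,  0.0205]), 16.3)
bars (array([ 0.367 , -0.2809,  0.0661,  0.0408]), -72.5)
```

>>> move_arm(
  plan=[
    {"x": -0.032, "y": 0.044, "z": 0.15, "yaw": -0.373, "fingers": 0},
    {"x": -0.032, "y": 0.044, "z": 0.15, "yaw": -0.373, "fingers": 0},
    {"x": -0.032, "y": 0.044, "z": 0.15, "yaw": -0.373, "fingers": 0},
    {"x": -0.032, "y": 0.044, "z": 0.15, "yaw": -0.373, "fingers": 0},
    {"x": -0.032, "y": 0.044, "z": 0.15, "yaw": -0.373, "fingers": 0},
  ],
)

```text
time: 2.25
eef_pos: [0.4343, -0.1661, 0.15]
tcp_rot: [0.983, 0.184, -0.001, -0.002]
contact_force: [-0.8, 0.3, 1.1]
opening: 0.997
finger_force: 0.0
```

```bash
python3 - <<'E'
from h import *
s,im=grab("wrist"); cv2.imwrite("pics/w3.png",im[:,:,::-1])
print(s["eef_pos"],s["tcp_rot"],s["qpos"],s["time"],tools(s))
for c in ("red","yellow"):
    m=mask(im,c)
    print(c,rect("wrist",m,.07,s),[(a,np.round(ce)) for a,ce,_ in blobs(m,150)])
E
```

```text
[ 0.43426184 -0.16609753  0.15004403] [ 0.98290038  0.18412696 -0.0013472  -0.00151072] [-5.84233472e-01 -9.93277848e-02  2.14838666e+00  3.32513374e-04
  1.09657130e+00  6.16042530e-01] 2.25 [0.9321909  0.36196098]
red (array([ 0.4353, -0.1656,  0.0639,  0.0418]), 21.1) [(np.int32(320), array([317., 184.])), (np.int32(5327), array([317., 239.])), (np.int32(966), array([530., 268.]))]
yellow (array([ 0.5477, -0.1627,  0.0619,  0.0426]), 19.6) [(np.int32(5855), array([379.,  74.])), (np.int32(737), array([571., 285.]))]
```

View pics/w3.png

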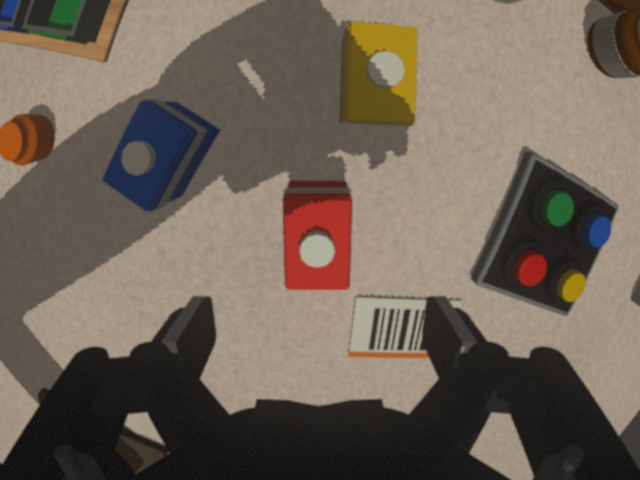

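The red tin is square with the gripper at (317,239), with yellow at (380,75) and blue at (155,155). I'll go down and grip.

>>> move_arm(
  plan=[
    {"x": 0.001, "y": 0, "z": 0.04, "yaw": 0, "fingers": 0},
    {"x": 0.001, "y": 0, "z": 0.08, "yaw": 0, "fingers": 0},
    {"x": 0.001, "y": 0, "z": 0.118, "yaw": 0, "fingers": 0},
    {"x": 0.001, "y": 0, "z": 0.118, "yaw": 0, "fingers": 0},
    {"x": 0.001, "y": 0, "z": 0.118, "yaw": 0, "fingers": 0.4},
  ],
  force=40,
)

```text
time: 2.8
eef_pos: [0.4385, -0.1664, 0.0357]
tcp_rot: [0.983, 0.186, 0.001, 0.001]
contact_force: [0.7, 0.8, 0.5]
opening: 0.855
finger_force: 0.0
```

>>> move_arm(
  plan=[
    {"x": 0, "y": 0, "z": 0, "yaw": 0, "fingers": 1},
    {"x": 0, "y": 0, "z": 0, "yaw": 0, "fingers": 1},
    {"x": 0, "y": 0, "z": 0, "yaw": 0, "fingers": 1},
    {"x": 0, "y": 0, "z": 0, "yaw": 0, "fingers": 1},
    {"x": 0, "y": 0, "z": 0, "yaw": 0, "fingers": 1},
  ],
)

```text
time: 3.3
eef_pos: [0.4386, -0.1667, 0.0365]
tcp_rot: [0.983, 0.186, 0.002, 0.002]
contact_force: [-0.4, 1.6, 8.2]
opening: 0.505
finger_force: 42.8
```

>>> move_arm(
  plan=[
    {"x": 0, "y": 0, "z": -0.04, "yaw": 0, "fingers": 1},
    {"x": 0, "y": 0, "z": -0.08, "yaw": 0, "fingers": 1},
    {"x": 0, "y": 0, "z": -0.12, "yaw": 0, "fingers": 1},
    {"x": 0, "y": 0, "z": -0.13, "yaw": 0, "fingers": 1},
    {"x": 0, "y": 0, "z": -0.13, "yaw": 0, "fingers": 1},
  ],
)

```text
time: 3.8
eef_pos: [0.4375, -0.1664, 0.1657]
tcp_rot: [0.983, 0.186, 0.002, 0.002]
contact_force: [-0.1, -0.7, -3.2]
opening: 0.511
finger_force: 42.4
```

>>> move_arm(
  plan=[
    {"x": 0.09, "y": -0.18, "z": -0.03, "yaw": 0, "fingers": 1},
    {"x": 0.09, "y": -0.18, "z": -0.03, "yaw": 0, "fingers": 1},
    {"x": 0.09, "y": -0.18, "z": -0.03, "yaw": 0, "fingers": 1},
    {"x": 0.09, "y": -0.18, "z": -0.03, "yaw": 0, "fingers": 1},
    {"x": 0.09, "y": -0.18, "z": -0.03, "yaw": 0, "fingers": 1},
  ],
)

```text
time: 4.3
eef_pos: [0.4531, 0.0396, 0.1915]
tcp_rot: [0.982, 0.189, -0.001, -0.001]
contact_force: [0.0, -0.9, -2.4]
opening: 0.508
finger_force: 42.6
```

>>> move_arm(
  plan=[
    {"x": 0.085, "y": -0.18, "z": 0, "yaw": 0.37, "fingers": 1},
    {"x": 0.085, "y": -0.18, "z": 0, "yaw": 0.37, "fingers": 1},
    {"x": 0.085, "y": -0.18, "z": 0, "yaw": 0.37, "fingers": 1},
    {"x": 0.085, "y": -0.18, "z": 0, "yaw": 0.37, "fingers": 1},
    {"x": 0.085, "y": -0.18, "z": 0, "yaw": 0.37, "fingers": 1},
  ],
)

```text
time: 4.8
eef_pos: [0.4664, 0.2361, 0.1904]
tcp_rot: [1.0, 0.004, -0.002, 0.0]
contact_force: [0.0, -0.9, -1.8]
opening: 0.508
finger_force: 42.9
```

```bash
python3 - <<'E'
from h import *
import json
s,im=grab("wrist"); cv2.imwrite("pics/w4.png",im[:,:,::-1])
json.dump({k:np.array(s[k]).tolist() for k in("eef_pos","tcp_rot")},open("w4.json","w"))
print(s["eef_pos"],s["tcp_rot"],s["qpos"],s["time"],tools(s),s["opening"])
for c in ("red","yellow","blue","green"):
    m=mask(im,c)
    for a,ce,_ in blobs(m,100): print(c,a,np.round(ce),np.round(plane("wrist",ce,.012,s)[0],4))
E
```

```text
[0.46642477 0.23610452 0.19043747] [ 9.99991403e-01  3.55479708e-03 -2.13309397e-03  8.94706128e-05] [ 2.73899864e-01 -1.03543346e-02  1.98428263e+00  1.04931373e-03
  1.17182358e+00  1.83717693e+00] 4.8 [0.99996563 0.00710915] 0.5083819677128215
red 224 [186.  61.] [0.6026 0.3526]
red 4699 [193. 116.] [0.5524 0.3462]
red 217 [188. 169.] [0.5046 0.3527]
red 1889 [318. 232.] [0.4466 0.2351]
red 13659 [319. 320.] [0.3561 0.2339]
red 185 [198. 331.] [0.3383 0.3598]
yellow 257 [283.  53.] [0.6042 0.2657]
yellow 6235 [287. 111.] [0.5535 0.2626]
yellow 288 [284. 166.] [0.5059 0.2651]
blue 5570 [381. 110.] [0.5555 0.1818]
blue 8664 [ 46. 125.] [0.5609 0.5176]
blue 1366 [603. 246.] [ 0.433  -0.0909]
blue 126 [ 13. 413.] [0.1284 0.7464]
green 3430 [471. 112.] [0.5599 0.0987]
```

View pics/w4.png

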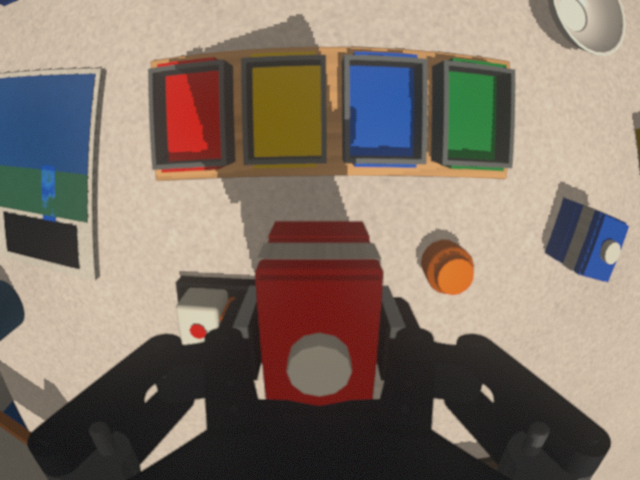

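The held red tin is at (320,310). The slots run red (193,116), yellow (287,111), blue (381,110), green (471,112), with coloured tabs at both ends. The scanner head points left at (200,315).

```bash
python3 - <<'E'
from h import *
import json
s={k:np.array(v) for k,v in json.load(open("w4.json")).items()}
im=cv2.imread("pics/w4.png")[:,:,::-1].copy()
print("cam",rays("wrist",(320,240),s)[0])
for c,x0,x1 in (("red",150,235),("yellow",240,330),("blue",340,430),("green",430,520)):
    m=mask(im,c,100,40)
    m[:,:x0]=0;m[:,x1:]=0;m[190:]=0
    L=[(a,ce) for a,ce,_ in blobs(m,25)]
    fl=max(L,key=lambda t:t[0])
    t=[ce for a,ce in L if ce[1]<75 or ce[1]>150]
    for z in (.012,.038,.042):
        P=plane("wrist",t,z,s) if t else []
        print(c,z,np.round(P,4).tolist(), np.round(np.mean(P,0),4) if len(P) else "")
# rim: dark grey low-sat
    for y in(1,): print("  floor",rect("wrist",comp(m,fl[1]),.012,s))
# scene tabs
for c,u,v in (("red",(404,175),(420,183)),):
    pass
h=cv2.cvtColor(im,cv2.COLOR_RGB2HSV); d=((h[:,:,2]<95)&(h[:,:,1]<110)).astype(np.uint8)*255
for c,x0,x1 in (("red",147,236),("yellow",239,330),("blue",340,430),("green",430,518)):
    m=d.copy(); m[:,:x0]=0;m[:,x1:]=0;m[:45]=0;m[175:]=0
    print(c,"rim",rect("wrist",m,.042,s))
E
```

```text
cam [0.53989269 0.2355204  0.3324983 ]
red 0.012 [[0.6025, 0.3529], [0.5048, 0.3507]] [0.5537 0.3518]
red 0.038 [[0.5974, 0.3434], [0.5077, 0.3414]] [0.5525 0.3424]
red 0.042 [[0.5966, 0.3419], [0.5081, 0.3399]] [0.5524 0.3409]
  floor (array([0.5525, 0.3471, 0.0797, 0.0519]), 0.9)
yellow 0.012 [[0.604, 0.2659], [0.5061, 0.2644]] [0.5551 0.2652]
yellow 0.038 [[0.5988, 0.2635], [0.5088, 0.2621]] [0.5538 0.2628]
yellow 0.042 [[0.598, 0.2631], [0.5092, 0.2617]] [0.5536 0.2624]
  floor (array([0.5536, 0.2629, 0.0797, 0.0592]), 0.5)
blue 0.012 [[0.6053, 0.1968], [0.6055, 0.1716], [0.5082, 0.1615]] [0.573  0.1766]
blue 0.038 [[0.5999, 0.1999], [0.6002, 0.1768], [0.5108, 0.1675]] [0.5703 0.1814]
blue 0.042 [[0.5991, 0.2004], [0.5994, 0.1776], [0.5112, 0.1684]] [0.5699 0.1821]
  floor (array([0.5555, 0.1811, 0.0785, 0.0554]), 1.0)
green 0.012 [] 
green 0.038 [] 
green 0.042 [] 
  floor (array([0.5572, 0.0972, 0.0775, 0.0466]), 0.8)
red rim (array([0.5525, 0.3368, 0.0865, 0.0702]), 1.0)
yellow rim (array([0.5537, 0.2627, 0.0855, 0.0659]), 0.6)
blue rim (array([0.5533, 0.1858, 0.0829, 0.0648]), 0.5)
green rim (array([0.5565, 0.1025, 0.0789, 0.0587]), 1.2)
```

```bash
python3 - <<'E'
from h import *
import json
s={k:np.array(v) for k,v in json.load(open("w4.json")).items()}
print(plane("wrist",(319.5,364),s["eef_pos"][2]-.0365+.079,s)-s["eef_pos"][:2])
print(todelta(s,(.5525+.0027,.342)))
E
```

```text
[[-0.00048448 -0.00148855]]
[ 0.08952501 -0.10526161 -0.00039923]
```

>>> move_arm(
  plan=[
    {"x": 0.088, "y": -0.105, "z": 0, "yaw": -0.009, "fingers": 1},
    {"x": 0.088, "y": -0.105, "z": 0, "yaw": -0.009, "fingers": 1},
    {"x": 0.088, "y": -0.105, "z": 0, "yaw": -0.009, "fingers": 1},
    {"x": 0.088, "y": -0.105, "z": 0.03, "yaw": -0.009, "fingers": 1},
    {"x": 0.088, "y": -0.105, "z": 0.06, "yaw": -0.009, "fingers": 1},
  ],
)

```text
time: 5.35
eef_pos: [0.5565, 0.3378, 0.1312]
tcp_rot: [1.0, 0.006, -0.0, 0.001]
contact_force: [-0.4, -0.4, -2.7]
opening: 0.506
finger_force: 43.1
```

```bash
python3 - <<'E'
from h import *
s,im=grab("side"); cv2.imwrite("pics/s5.png",cv2.resize(im[330:480,150:350,::-1],None,fx=3,fy=3))
print(s["eef_pos"],tools(s),todelta(s,(.554,.342)))
E
```

```text
[0.55645929 0.33775351 0.13118538] [0.99991985 0.01265488] [-2.40535716e-03 -4.27727351e-03 -3.98319584e-06]
```

View pics/s5.png

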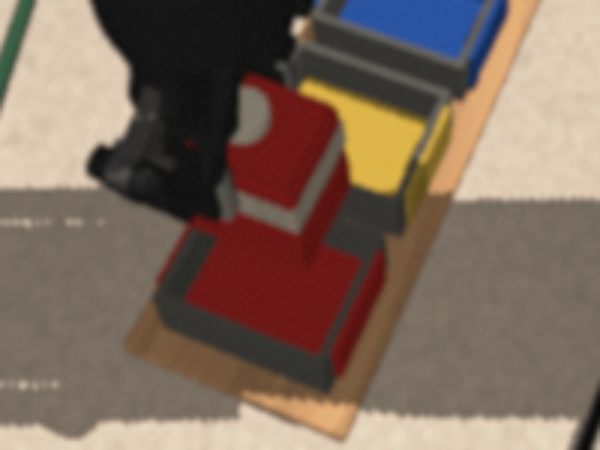

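The red tin hangs over its slot and needs about 4 mm of correction. I'll lower it and release.

>>> move_arm(
  plan=[
    {"x": -0.002, "y": -0.004, "z": 0.02, "yaw": 0, "fingers": 1},
    {"x": -0.002, "y": -0.004, "z": 0.04, "yaw": 0, "fingers": 1},
    {"x": -0.002, "y": -0.004, "z": 0.06, "yaw": 0, "fingers": 1},
    {"x": -0.002, "y": -0.004, "z": 0.075, "yaw": 0, "fingers": 1},
    {"x": -0.002, "y": -0.004, "z": 0.075, "yaw": 0, "fingers": 1},
  ],
)

```text
time: 5.9
eef_pos: [0.5512, 0.3405, 0.0545]
tcp_rot: [1.0, 0.006, -0.003, 0.002]
contact_force: [-0.8, 0.1, -2.3]
opening: 0.507
finger_force: 43.0
```

```bash
python3 - <<'E'
from h import *
s=ctrl.get_state(); print(s["eef_pos"],tools(s),todelta(s,(.554,.342),.0495),s["contact_force"])
E
```

```text
[0.55118674 0.34054691 0.05449188] [0.99990672 0.0117357 ] [ 0.00286493 -0.00143576  0.00496745] [-0.80024847  0.0575767  -2.3419819 ]
```

>>> move_arm(
  plan=[
    {"x": 0.002, "y": -0.001, "z": 0.005, "yaw": 0, "fingers": 1},
    {"x": 0.002, "y": -0.001, "z": 0.005, "yaw": 0, "fingers": 1},
    {"x": 0.002, "y": -0.001, "z": 0.005, "yaw": 0, "fingers": 0.25},
    {"x": 0.002, "y": -0.001, "z": 0.005, "yaw": 0, "fingers": 0.25},
    {"x": 0.002, "y": -0.001, "z": 0.005, "yaw": 0, "fingers": 0.25},
  ],
)

```text
time: 6.4
eef_pos: [0.5562, 0.3442, 0.0547]
tcp_rot: [1.0, 0.006, 0.001, -0.0]
contact_force: [0.2, 0.5, -0.2]
opening: 0.752
finger_force: 0.0
```

>>> move_arm(
  plan=[
    {"x": 0, "y": 0, "z": -0.03, "yaw": 0, "fingers": 0.2},
    {"x": 0, "y": 0, "z": -0.07, "yaw": 0, "fingers": 0.2},
    {"x": 0, "y": 0, "z": -0.12, "yaw": 0, "fingers": 0.2},
    {"x": 0, "y": 0, "z": -0.17, "yaw": 0, "fingers": 0},
    {"x": 0, "y": 0.04, "z": -0.2, "yaw": 0, "fingers": 0},
  ],
)

```text
time: 6.9
eef_pos: [0.557, 0.307, 0.2597]
tcp_rot: [1.0, 0.009, 0.004, -0.002]
contact_force: [0.8, -1.2, 0.6]
opening: 0.999
finger_force: 0.0
```

```bash
python3 - <<'E'
from h import *
s,im=grab("wrist"); cv2.imwrite("pics/w6.png",im[:,:,::-1])
print(s["eef_pos"],tools(s))
for c in ("red","yellow","blue"):
    for a,ce,i in blobs(mask(im,c),500): print(c,a,np.round(ce),rect("wrist",comp(mask(im,c),ce),.07,s))
E
```

```text
[0.55698647 0.30697558 0.25973864] [0.99981046 0.01756485]
red 858 [296. 190.] (array([0.5626, 0.3375, 0.0635, 0.0481]), 0.8)
red 2844 [280. 215.] (array([0.5501, 0.343 , 0.0666, 0.0446]), 0.4)
red 507 [ 20. 415.] (array([0.1822, 0.8348, 0.3615, 0.0153]), -46.9)
yellow 3682 [360. 203.] (array([0.5638, 0.2681, 0.0656, 0.0488]), 1.4)
yellow 527 [634. 220.] (array([ 0.5552, -0.0794,  0.0646,  0.0241]), 17.2)
blue 9935 [99. 28.] (array([0.7469, 0.5452, 0.2473, 0.0746]), 77.3)
blue 11577 [108. 186.] (array([0.5794, 0.5483, 0.2263, 0.0892]), 81.4)
blue 2706 [434. 204.] (array([0.5653, 0.1975, 0.0619, 0.0424]), 1.1)
blue 679 [592. 302.] (array([ 0.4512, -0.037 ,  0.0612,  0.0399]), -13.6)
```

View pics/w6.png

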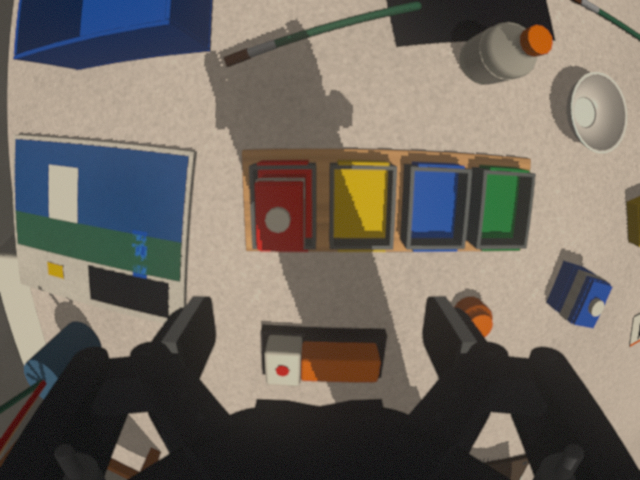

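The red tin stands in its slot at (280,215), and the blue tin is at (590,295). I'll go over the blue one.

>>> move_arm(
  plan=[
    {"x": -0.07, "y": 0.22, "z": 0.03, "yaw": 0, "fingers": 0},
    {"x": -0.07, "y": 0.22, "z": 0.03, "yaw": 0, "fingers": 0},
    {"x": -0.07, "y": 0.22, "z": 0.03, "yaw": 0, "fingers": 0},
    {"x": -0.07, "y": 0.22, "z": 0.03, "yaw": 0, "fingers": 0},
    {"x": -0.07, "y": 0.22, "z": 0.03, "yaw": 0, "fingers": 0},
  ],
)

```text
time: 7.45
eef_pos: [0.4874, 0.0806, 0.223]
tcp_rot: [1.0, 0.006, 0.0, 0.0]
contact_force: [0.5, 0.5, -0.2]
opening: 1.001
finger_force: 0.0
```

>>> move_arm(
  plan=[
    {"x": -0.042, "y": 0.126, "z": 0.08, "yaw": 0.243, "fingers": 0},
    {"x": -0.042, "y": 0.126, "z": 0.08, "yaw": 0.243, "fingers": 0},
    {"x": -0.042, "y": 0.126, "z": 0.08, "yaw": 0.243, "fingers": 0},
    {"x": -0.042, "y": 0.126, "z": 0.08, "yaw": 0.243, "fingers": 0},
    {"x": -0.042, "y": 0.126, "z": 0.08, "yaw": 0.243, "fingers": 0},
  ],
)

```text
time: 7.95
eef_pos: [0.4477, -0.0443, 0.1429]
tcp_rot: [0.993, -0.116, -0.0, -0.0]
contact_force: [0.1, 1.3, 0.7]
opening: 1.001
finger_force: 0.0
```

```bash
python3 - <<'E'
from h import *
s,im=grab("wrist"); cv2.imwrite("pics/w7.png",im[:,:,::-1])
print(s["eef_pos"],s["qpos"],np.degrees(np.arctan2(*tools(s)[::-1])))
for c in ("blue","yellow","red"):
    for a,ce,i in blobs(mask(im,c),900): print(c,a,np.round(ce),rect("wrist",comp(mask(im,c),ce),.07,s))
E
```

```text
[ 0.44772282 -0.04434045  0.14287054] [-3.25100109e-01 -1.28642557e-01  2.18915573e+00  3.92794900e-04
  1.08211218e+00  1.47868024e+00] -13.359564611362032
blue 1927 [ 35. 175.] (array([0.5478, 0.1415, 0.061 , 0.0259]), 1.2)
blue 4941 [309. 242.] (array([ 0.4506, -0.0398,  0.0621,  0.0407]), -13.1)
yellow 5558 [463.  53.] (array([ 0.5481, -0.1601,  0.0615,  0.0469]), 19.9)
yellow 1075 [420.  74.] (array([ 0.5373, -0.1277,  0.0519,  0.0081]), 19.8)
```

>>> move_arm(
  plan=[
    {"x": 0.002, "y": -0.005, "z": 0.03, "yaw": 0, "fingers": 0},
    {"x": 0.002, "y": -0.005, "z": 0.07, "yaw": 0, "fingers": 0},
    {"x": 0.002, "y": -0.005, "z": 0.107, "yaw": 0, "fingers": 0},
    {"x": 0.002, "y": -0.005, "z": 0.107, "yaw": 0, "fingers": 0},
    {"x": 0.002, "y": -0.005, "z": 0.107, "yaw": 0, "fingers": 0.4},
  ],
)

```text
time: 8.5
eef_pos: [0.4525, -0.0384, 0.0374]
tcp_rot: [0.993, -0.114, 0.0, -0.0]
contact_force: [0.9, 0.1, 0.3]
opening: 0.854
finger_force: 0.0
```

>>> move_arm(
  plan=[
    {"x": 0, "y": 0, "z": 0, "yaw": 0, "fingers": 1},
    {"x": 0, "y": 0, "z": 0, "yaw": 0, "fingers": 1},
    {"x": 0, "y": 0, "z": 0, "yaw": 0, "fingers": 1},
    {"x": 0, "y": 0, "z": 0, "yaw": 0, "fingers": 1},
    {"x": 0, "y": 0, "z": 0, "yaw": 0, "fingers": 1},
  ],
)

```text
time: 9.0
eef_pos: [0.4538, -0.0395, 0.0391]
tcp_rot: [0.993, -0.115, 0.003, 0.0]
contact_force: [-1.1, 2.3, 6.4]
opening: 0.506
finger_force: 41.6
```

>>> move_arm(
  plan=[
    {"x": 0, "y": 0, "z": -0.04, "yaw": 0, "fingers": 1},
    {"x": 0, "y": 0, "z": -0.08, "yaw": 0, "fingers": 1},
    {"x": 0, "y": 0, "z": -0.12, "yaw": 0, "fingers": 1},
    {"x": 0, "y": 0, "z": -0.12, "yaw": 0, "fingers": 1},
    {"x": 0, "y": 0, "z": -0.12, "yaw": 0, "fingers": 1},
  ],
)

```text
time: 9.5
eef_pos: [0.4518, -0.0394, 0.1575]
tcp_rot: [0.993, -0.115, 0.001, 0.0]
contact_force: [0.2, -0.5, -2.6]
opening: 0.508
finger_force: 42.5
```

>>> move_arm(
  plan=[
    {"x": 0.0525, "y": -0.24, "z": 0, "yaw": -0.246, "fingers": 1},
    {"x": 0.0525, "y": -0.24, "z": 0, "yaw": -0.246, "fingers": 1},
    {"x": 0.0525, "y": -0.24, "z": 0, "yaw": -0.246, "fingers": 1},
    {"x": 0.0525, "y": -0.24, "z": 0, "yaw": -0.246, "fingers": 1},
    {"x": 0.0525, "y": -0.24, "z": 0, "yaw": -0.246, "fingers": 1},
  ],
)

```text
time: 10.0
eef_pos: [0.5562, 0.1843, 0.1533]
tcp_rot: [1.0, 0.008, -0.002, 0.0]
contact_force: [0.6, -0.7, -2.7]
opening: 0.507
finger_force: 42.5
```

>>> move_arm(
  plan=[
    {"x": 0, "y": 0, "z": 0.02, "yaw": 0, "fingers": 1},
    {"x": 0, "y": 0, "z": 0.04, "yaw": 0, "fingers": 1},
    {"x": 0, "y": 0, "z": 0.04, "yaw": 0, "fingers": 1},
  ],
)

```text
time: 10.3
eef_pos: [0.5528, 0.1822, 0.1099]
tcp_rot: [1.0, 0.008, -0.006, 0.001]
contact_force: [-1.1, 0.0, -2.2]
opening: 0.507
finger_force: 42.7
```

```bash
python3 - <<'E'
from h import *
s=ctrl.get_state(); print(s["eef_pos"],np.degrees(np.arctan2(*tools(s)[::-1])),todelta(s,(.5575,.1828),.0515))
s,im=grab("wrist");a=im;b=ctrl.read_camera("side")
cv2.imwrite("pics/c8.png",np.hstack([a[:,150:520],cv2.resize(b[240:400,220:360],(420,480))])[:,:,::-1])
E
```

```text
[0.55283342 0.18222503 0.10993942] 0.9501617834165577 [ 0.0053967  -0.00059479  0.05837633]
```

View pics/c8.png

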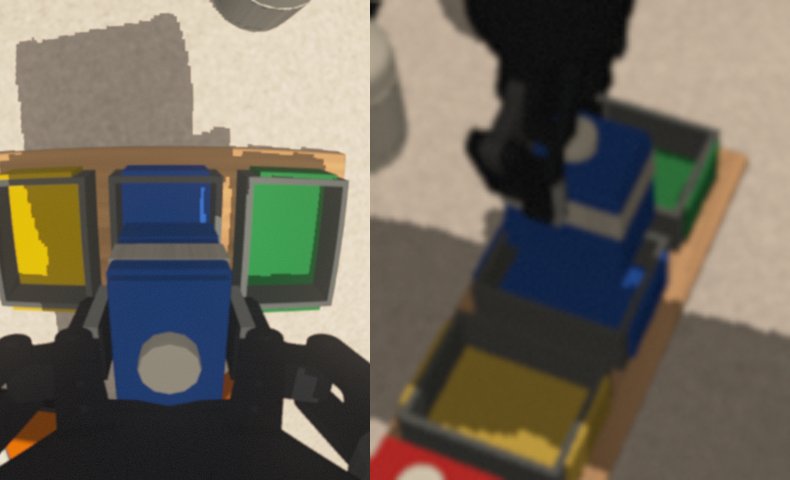

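The blue tin is aligned over its slot, so I'll lower it.

>>> move_arm(
  plan=[
    {"x": 0.002, "y": -0.001, "z": 0.015, "yaw": 0, "fingers": 1},
    {"x": 0.002, "y": -0.001, "z": 0.03, "yaw": 0, "fingers": 1},
    {"x": 0.002, "y": -0.001, "z": 0.045, "yaw": 0, "fingers": 1},
    {"x": 0.002, "y": -0.001, "z": 0.052, "yaw": 0, "fingers": 1},
    {"x": 0.002, "y": -0.001, "z": 0.052, "yaw": 0, "fingers": 1},
  ],
)

```text
time: 10.9
eef_pos: [0.5578, 0.1832, 0.0621]
tcp_rot: [1.0, 0.008, -0.002, 0.0]
contact_force: [-1.3, -0.5, -2.4]
opening: 0.506
finger_force: 42.8
```

```bash
python3 - <<'E'
from h import *
s=ctrl.get_state(); print(s["eef_pos"],np.degrees(np.arctan2(*tools(s)[::-1])),todelta(s,(.5575,.1828),.0515),s["contact_force"])
E
```

```text
[0.5578072  0.18315989 0.06210726] 0.8929726930829909 [-0.00026999  0.00034981  0.01060861] [-1.30811536 -0.45452132 -2.403853  ]
```

>>> move_arm(
  plan=[
    {"x": 0, "y": 0, "z": 0.006, "yaw": 0, "fingers": 1},
    {"x": 0, "y": 0, "z": 0.01, "yaw": 0, "fingers": 1},
    {"x": 0, "y": 0, "z": 0.01, "yaw": 0, "fingers": 1},
    {"x": 0, "y": 0, "z": 0.01, "yaw": 0, "fingers": 0.25},
    {"x": 0, "y": 0, "z": 0.01, "yaw": 0, "fingers": 0.25},
  ],
)

```text
time: 11.4
eef_pos: [0.5601, 0.1837, 0.0553]
tcp_rot: [1.0, 0.008, 0.001, -0.0]
contact_force: [-0.8, 0.9, -0.2]
opening: 0.751
finger_force: 0.0
```

>>> move_arm(
  plan=[
    {"x": 0, "y": 0, "z": -0.001, "yaw": 0, "fingers": 0.25},
    {"x": 0, "y": 0, "z": -0.04, "yaw": 0, "fingers": 0.2},
    {"x": 0, "y": 0, "z": -0.08, "yaw": 0, "fingers": 0.2},
    {"x": 0, "y": 0, "z": -0.13, "yaw": 0, "fingers": 0},
    {"x": 0, "y": 0.04, "z": -0.15, "yaw": 0, "fingers": 0},
  ],
)

```text
time: 11.9
eef_pos: [0.5625, 0.1463, 0.2113]
tcp_rot: [1.0, 0.01, 0.005, -0.001]
contact_force: [1.0, -0.4, 0.6]
opening: 0.993
finger_force: 0.0
```

```bash
python3 - <<'E'
from h import *
s,im=grab("wrist"); cv2.imwrite("pics/w9.png",im[:,:,::-1])
print(s["eef_pos"],np.degrees(np.arctan2(*tools(s)[::-1])))
for c,z in (("blue",.082),("red",.082),("yellow",.07)):
    for a,ce,i in blobs(mask(im,c),500): print(c,a,np.round(ce),rect("wrist",comp(mask(im,c),ce),z,s))
E
```

```text
[0.56247452 0.14626336 0.21127344] 1.1905399371656729
blue 3021 [21. 32.] (array([0.7517, 0.422 , 0.0924, 0.0759]), 8.0)
blue 3735 [ 24. 209.] (array([0.5757, 0.4318, 0.0787, 0.0748]), -8.6)
blue 957 [290. 199.] (array([0.5697, 0.1755, 0.0582, 0.0442]), 0.8)
blue 3365 [272. 232.] (array([0.5558, 0.1814, 0.0619, 0.0415]), 0.7)
red 793 [129. 211.] (array([0.5661, 0.3099, 0.0616, 0.0348]), 1.4)
red 2595 [100. 231.] (array([0.5539, 0.3368, 0.0636, 0.0499]), 0.8)
yellow 3583 [195. 216.] (array([0.5658, 0.2468, 0.063 , 0.0427]), 0.9)
yellow 1102 [578. 227.] (array([ 0.5655, -0.1007,  0.0641,  0.0482]), -12.5)
yellow 1671 [610. 241.] (array([ 0.5515, -0.1554,  0.0683,  0.0525]), 19.2)
```

>>> move_arm(
  plan=[
    {"x": -0.01, "y": 0.2, "z": 0, "yaw": 0, "fingers": 0},
    {"x": -0.01, "y": 0.2, "z": 0, "yaw": 0, "fingers": 0},
    {"x": -0.01, "y": 0.2, "z": 0, "yaw": 0, "fingers": 0},
    {"x": -0.01, "y": 0.2, "z": 0, "yaw": 0, "fingers": 0},
    {"x": -0.01, "y": 0.2, "z": 0, "yaw": 0, "fingers": 0},
  ],
)

```text
time: 12.45
eef_pos: [0.553, -0.0619, 0.2048]
tcp_rot: [1.0, 0.004, 0.0, 0.001]
contact_force: [-0.3, 0.1, -0.8]
opening: 1.005
finger_force: 0.0
```

>>> move_arm(
  plan=[
    {"x": -0.01, "y": 0.108, "z": 0.06, "yaw": -0.321, "fingers": 0},
    {"x": -0.01, "y": 0.108, "z": 0.06, "yaw": -0.321, "fingers": 0},
    {"x": -0.01, "y": 0.108, "z": 0.06, "yaw": -0.321, "fingers": 0},
    {"x": -0.01, "y": 0.108, "z": 0.06, "yaw": -0.321, "fingers": 0},
    {"x": -0.01, "y": 0.108, "z": 0.06, "yaw": -0.321, "fingers": 0},
  ],
)

```text
time: 12.95
eef_pos: [0.5448, -0.1643, 0.1442]
tcp_rot: [0.986, 0.167, -0.0, -0.0]
contact_force: [0.3, 0.4, 0.1]
opening: 1.0
finger_force: 0.0
```

```bash
python3 - <<'E'
from h import *
s,im=grab("wrist"); cv2.imwrite("pics/w10.png",im[:,:,::-1])
print(s["eef_pos"],s["qpos"],np.degrees(np.arctan2(*tools(s)[::-1])))
for a,ce,i in blobs(mask(im,"yellow"),500):
    r=rect("wrist",comp(mask(im,"yellow"),ce),.07,s); print(a,np.round(ce),r,todelta(s,r[0][:2],.033))
E
```

```text
[ 0.54478445 -0.16428153  0.1442165 ] [-4.71441287e-01  1.43462980e-01  1.91254269e+00  7.45143015e-04
  1.08631241e+00  7.63598105e-01] 19.21755773725565
5650 [318. 234.] (array([ 0.5514, -0.1629,  0.0634,  0.0419]), 19.5) [0.00670449 0.00098199 0.11121542]
```

>>> move_arm(
  plan=[
    {"x": 0.006, "y": 0.001, "z": 0.04, "yaw": 0, "fingers": 0},
    {"x": 0.006, "y": 0.001, "z": 0.08, "yaw": 0, "fingers": 0},
    {"x": 0.006, "y": 0.001, "z": 0.11, "yaw": 0, "fingers": 0},
    {"x": 0.006, "y": 0.001, "z": 0.11, "yaw": 0, "fingers": 0},
    {"x": 0.006, "y": 0.001, "z": 0.11, "yaw": 0, "fingers": 0.4},
  ],
)

```text
time: 13.5
eef_pos: [0.5516, -0.1628, 0.0354]
tcp_rot: [0.986, 0.168, 0.0, 0.0]
contact_force: [0.6, -0.3, 0.4]
opening: 0.854
finger_force: 0.0
```

>>> move_arm(
  plan=[
    {"x": 0, "y": 0, "z": 0, "yaw": 0, "fingers": 1},
    {"x": 0, "y": 0, "z": 0, "yaw": 0, "fingers": 1},
    {"x": 0, "y": 0, "z": 0, "yaw": 0, "fingers": 1},
    {"x": 0, "y": 0, "z": 0, "yaw": 0, "fingers": 1},
    {"x": 0, "y": 0, "z": 0, "yaw": 0, "fingers": 1},
  ],
)

```text
time: 14.0
eef_pos: [0.5528, -0.1644, 0.0373]
tcp_rot: [0.986, 0.168, 0.002, 0.001]
contact_force: [0.1, 1.3, 6.9]
opening: 0.505
finger_force: 43.5
```

>>> move_arm(
  plan=[
    {"x": 0, "y": 0, "z": -0.04, "yaw": 0, "fingers": 1},
    {"x": 0, "y": 0, "z": -0.08, "yaw": 0, "fingers": 1},
    {"x": 0, "y": 0, "z": -0.12, "yaw": 0, "fingers": 1},
    {"x": 0, "y": 0, "z": -0.15, "yaw": 0, "fingers": 1},
    {"x": 0, "y": 0, "z": -0.15, "yaw": 0, "fingers": 1},
  ],
)

```text
time: 14.5
eef_pos: [0.5537, -0.1653, 0.1909]
tcp_rot: [0.986, 0.168, 0.005, 0.004]
contact_force: [-0.3, -0.5, -0.5]
opening: 0.505
finger_force: 42.5
```

>>> move_arm(
  plan=[
    {"x": 0.08, "y": -0.225, "z": 0, "yaw": 0, "fingers": 1},
    {"x": 0.08, "y": -0.225, "z": 0, "yaw": 0, "fingers": 1},
    {"x": 0.08, "y": -0.225, "z": 0, "yaw": 0, "fingers": 1},
    {"x": 0.08, "y": -0.225, "z": 0, "yaw": 0, "fingers": 1},
    {"x": 0.08, "y": -0.225, "z": 0, "yaw": 0, "fingers": 1},
  ],
)

```text
time: 15.0
eef_pos: [0.5504, 0.0775, 0.1825]
tcp_rot: [0.986, 0.168, -0.001, -0.0]
contact_force: [-0.0, -0.5, -1.6]
opening: 0.508
finger_force: 42.5
```

>>> move_arm(
  plan=[
    {"x": 0.064, "y": -0.178, "z": 0, "yaw": 0.322, "fingers": 1},
    {"x": 0.064, "y": -0.178, "z": 0, "yaw": 0.322, "fingers": 1},
    {"x": 0.064, "y": -0.178, "z": 0, "yaw": 0.322, "fingers": 1},
    {"x": 0.064, "y": -0.178, "z": 0, "yaw": 0.322, "fingers": 1},
    {"x": 0.064, "y": -0.178, "z": 0, "yaw": 0.322, "fingers": 1},
  ],
)

```text
time: 15.5
eef_pos: [0.5517, 0.269, 0.1824]
tcp_rot: [1.0, 0.01, -0.001, -0.001]
contact_force: [0.8, -0.6, -1.5]
opening: 0.505
finger_force: 42.4
```

```bash
python3 - <<'E'
from h import *
s,im=grab("wrist"); s=ctrl.get_state(); print(s["eef_pos"],np.degrees(np.arctan2(*tools(s)[::-1])),todelta(s,(.5555,.2627),.050))
E
```

```text
[0.55195271 0.26649705 0.18223906] 1.1041900507771183 [0.00383938 0.00375308 0.13223216]
```

>>> move_arm(
  plan=[
    {"x": 0.004, "y": 0.002, "z": 0.03, "yaw": 0, "fingers": 1},
    {"x": 0.004, "y": 0.002, "z": 0.06, "yaw": 0, "fingers": 1},
    {"x": 0.004, "y": 0.002, "z": 0.085, "yaw": 0, "fingers": 1},
    {"x": 0.004, "y": 0.002, "z": 0.085, "yaw": 0, "fingers": 1},
    {"x": 0.004, "y": 0.002, "z": 0.085, "yaw": 0, "fingers": 1},
  ],
)

```text
time: 16.05
eef_pos: [0.5571, 0.2611, 0.0985]
tcp_rot: [1.0, 0.007, -0.001, 0.0]
contact_force: [0.2, -0.1, -0.5]
opening: 0.508
finger_force: 42.4
```

```bash
python3 - <<'E'
from h import *
s=ctrl.get_state(); print(s["eef_pos"],np.degrees(np.arctan2(*tools(s)[::-1])),todelta(s,(.5555,.2627),.050))
E
```

```text
[0.55712081 0.26106674 0.09851117] 0.7741245247136405 [-0.00149925 -0.00169327  0.04851302]
```

>>> move_arm(
  plan=[
    {"x": -0.001, "y": -0.002, "z": 0.015, "yaw": 0, "fingers": 1},
    {"x": -0.001, "y": -0.002, "z": 0.03, "yaw": 0, "fingers": 1},
    {"x": -0.001, "y": -0.002, "z": 0.042, "yaw": 0, "fingers": 1},
    {"x": -0.001, "y": -0.002, "z": 0.047, "yaw": 0, "fingers": 1},
    {"x": -0.001, "y": -0.002, "z": 0.047, "yaw": 0, "fingers": 1},
  ],
)

```text
time: 16.55
eef_pos: [0.5555, 0.264, 0.0507]
tcp_rot: [1.0, 0.007, -0.001, 0.0]
contact_force: [0.6, 0.5, -1.4]
opening: 0.509
finger_force: 42.5
```

>>> move_arm(
  plan=[
    {"x": 0, "y": 0, "z": 0, "yaw": 0, "fingers": 1},
    {"x": 0, "y": 0, "z": 0, "yaw": 0, "fingers": 0.25},
    {"x": 0, "y": 0, "z": 0, "yaw": 0, "fingers": 0.25},
    {"x": 0, "y": 0, "z": -0.03, "yaw": 0, "fingers": 0.25},
    {"x": 0, "y": 0, "z": -0.07, "yaw": 0, "fingers": 0.2},
  ],
)

```text
time: 17.05
eef_pos: [0.5548, 0.2637, 0.1209]
tcp_rot: [1.0, 0.007, -0.002, 0.001]
contact_force: [0.9, 1.6, 0.1]
opening: 0.799
finger_force: 0.0
```

>>> move_arm(
  plan=[
    {"x": -0.02, "y": 0, "z": -0.04, "yaw": 0, "fingers": 0},
    {"x": -0.06, "y": 0, "z": -0.07, "yaw": 0, "fingers": 0},
    {"x": -0.1, "y": 0, "z": -0.08, "yaw": 0, "fingers": 0},
    {"x": -0.1, "y": 0, "z": -0.08, "yaw": 0, "fingers": 0},
    {"x": -0.1, "y": 0, "z": -0.08, "yaw": 0, "fingers": 0},
  ],
)

```text
time: 17.55
eef_pos: [0.4565, 0.263, 0.2035]
tcp_rot: [1.0, 0.008, 0.001, -0.0]
contact_force: [-1.4, 0.4, -0.3]
opening: 1.001
finger_force: 0.0
```

```bash
python3 - <<'E'
from h import *
import json
s,im=grab("wrist"); cv2.imwrite("pics/w11.png",im[:,:,::-1])
json.dump({k:np.array(s[k]).tolist() for k in("eef_pos","tcp_rot")},open("w11.json","w"))
print(s["eef_pos"],s["qpos"],np.degrees(np.arctan2(*tools(s)[::-1])))
for c,z in (("red",.082),("yellow",.082),("blue",.082),("orange",.048)):
  for a,ce,i in blobs(mask(im,c),500):
    print(c,a,np.round(ce),rect("wrist",comp(mask(im,c),ce),z,s))
E
```

```text
[0.45651955 0.2630294  0.20353072] [ 3.30092297e-01 -1.83368382e-02  1.96706070e+00 -1.84765812e-04
  1.18984598e+00  1.88536152e+00] 0.8934938164808949
red 5102 [220. 103.] (array([0.5494, 0.3344, 0.066 , 0.0552]), 0.6)
yellow 5371 [319. 100.] (array([0.5512, 0.2631, 0.067 , 0.0464]), 1.1)
blue 4102 [427. 103.] (array([0.552 , 0.1837, 0.0641, 0.0441]), 0.9)
blue 9750 [ 67. 107.] (array([0.56  , 0.4916, 0.1498, 0.0781]), 81.3)
orange 708 [365.  79.] (array([0.5666, 0.2274, 0.0679, 0.02  ]), 0.4)
orange 1600 [254. 134.] (array([0.5376, 0.3339, 0.0852, 0.0819]), -82.3)
orange 1872 [408. 160.] (array([0.514 , 0.1783, 0.1936, 0.0234]), -89.6)
orange 1964 [470. 255.] (array([0.4248, 0.1239, 0.0562, 0.0429]), 35.1)
orange 4800 [301. 310.] (array([0.3706, 0.2772, 0.0933, 0.0503]), 88.7)
```

View pics/w11.png

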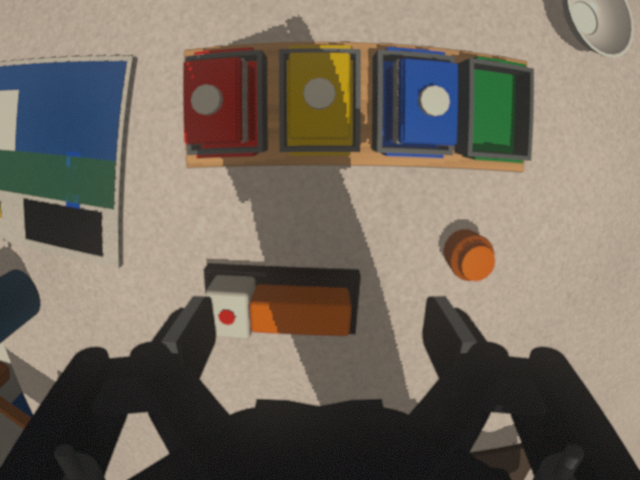

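All three tins stand in their slots (tops near (215,100), (319,95), (425,100)). The scanner lies with its head to the left (235,305) and its handle at (300,310). I'll go over it and turn along its length.

>>> move_arm(
  plan=[
    {"x": -0.086, "y": -0.041, "z": 0, "yaw": -0.149, "fingers": 0},
    {"x": -0.086, "y": -0.041, "z": 0, "yaw": -0.298, "fingers": 0},
    {"x": -0.086, "y": -0.041, "z": 0, "yaw": -0.447, "fingers": 0},
    {"x": -0.086, "y": -0.041, "z": 0, "yaw": -0.596, "fingers": 0},
    {"x": -0.086, "y": -0.041, "z": 0, "yaw": -0.74, "fingers": 0},
  ],
)

```text
time: 18.1
eef_pos: [0.3706, 0.3027, 0.2018]
tcp_rot: [0.929, 0.371, -0.0, 0.0]
contact_force: [0.8, -1.3, -0.8]
opening: 1.001
finger_force: 0.0
```

>>> move_arm(
  plan=[
    {"x": 0, "y": 0, "z": 0.02, "yaw": -0.74, "fingers": 0},
    {"x": 0, "y": 0, "z": 0.02, "yaw": -0.74, "fingers": 0},
    {"x": 0, "y": 0, "z": 0.02, "yaw": -0.74, "fingers": 0},
    {"x": 0, "y": 0, "z": 0.02, "yaw": -0.74, "fingers": 0},
    {"x": 0, "y": 0, "z": 0.02, "yaw": -0.74, "fingers": 0},
  ],
)

```text
time: 18.6
eef_pos: [0.371, 0.3024, 0.1816]
tcp_rot: [0.732, 0.682, -0.001, -0.0]
contact_force: [1.0, -0.6, 0.1]
opening: 0.998
finger_force: 0.0
```

>>> move_arm(
  plan=[
    {"x": 0, "y": 0, "z": 0.02, "yaw": -0.052, "fingers": 0},
    {"x": 0, "y": 0, "z": 0.02, "yaw": -0.052, "fingers": 0},
    {"x": 0, "y": 0, "z": 0.02, "yaw": -0.052, "fingers": 0},
  ],
)

```text
time: 18.9
eef_pos: [0.3702, 0.3023, 0.1616]
tcp_rot: [0.716, 0.698, -0.001, -0.0]
contact_force: [0.9, 0.4, 0.2]
opening: 1.001
finger_force: 0.0
```

```bash
python3 - <<'E'
from h import *
import json
s,im=grab("wrist"); cv2.imwrite("pics/w12.png",im[:,:,::-1])
json.dump({k:np.array(s[k]).tolist() for k in("eef_pos","tcp_rot")},open("w12.json","w"))
print(s["eef_pos"],s["qpos"],np.degrees(np.arctan2(*tools(s)[::-1])))
for a,ce,i in blobs(mask(im,"orange"),500):
    print(a,np.round(ce),rect("wrist",comp(mask(im,"orange"),ce),.048,s))
E
```

```text
[0.37024953 0.30226564 0.16160237] [ 4.71972010e-01 -8.37525412e-02  2.11103218e+00 -5.17283064e-05
  1.11650612e+00  4.97893645e-01] 88.51616259371234
1178 [526. 123.] (array([0.5308, 0.3819, 0.0873, 0.0103]), 0.7)
2798 [475. 224.] (array([0.489 , 0.3023, 0.1115, 0.1059]), 46.6)
5399 [305. 254.] (array([0.3597, 0.2795, 0.0923, 0.034 ]), 89.0)
961 [369. 390.] (array([0.4156, 0.1514, 0.048 , 0.0334]), -19.1)
```

View pics/w12.png

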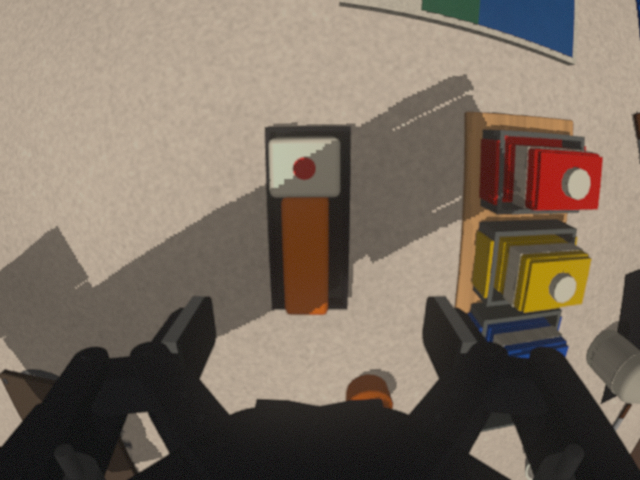

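The scanner lies along the cradle, its handle at (305,254) and head at (304,167). I'll measure the cradle and work out the grasp.

```bash
python3 - <<'E'
from h import *
import json
s={k:np.array(v) for k,v in json.load(open("w12.json")).items()}
im=cv2.imread("pics/w12.png")[:,:,::-1].copy()
g=im.max(2); m=((g<75)*255).astype(np.uint8); m[:,:255]=0;m[:,362:]=0;m[:115]=0;m[312:]=0
m=cv2.morphologyEx(m,cv2.MORPH_OPEN,np.ones((3,3)))
print("cradle",rect("wrist",comp(cv2.morphologyEx(m,cv2.MORPH_CLOSE,np.ones((61,61))),(308,215)),.018,s))
w=cv2.inRange(cv2.cvtColor(im,cv2.COLOR_RGB2HSV),(0,0,110),(180,70,255)); w[:,:262]=0;w[:,346:]=0;w[:130]=0;w[205:]=0
print("head",rect("wrist",w,.048,s))
print(todelta(s,(.3602,.3055),.019))
E
```

```text
cradle (array([0.3618, 0.2989, 0.1526, 0.0659]), 88.7)
head (array([0.3603, 0.3477, 0.0473, 0.0385]), -1.7)
[ 0.00312821 -0.00985829  0.14261809]
```

>>> move_arm(
  plan=[
    {"x": 0.003, "y": -0.01, "z": 0.04, "yaw": -0.006, "fingers": 0},
    {"x": 0.003, "y": -0.01, "z": 0.08, "yaw": -0.006, "fingers": 0},
    {"x": 0.003, "y": -0.01, "z": 0.12, "yaw": -0.006, "fingers": 0},
    {"x": 0.003, "y": -0.01, "z": 0.138, "yaw": -0.006, "fingers": 0},
    {"x": 0.003, "y": -0.01, "z": 0.14, "yaw": -0.006, "fingers": 0},
  ],
)

```text
time: 19.45
eef_pos: [0.3585, 0.3048, 0.0201]
tcp_rot: [0.714, 0.7, -0.003, -0.001]
contact_force: [-0.6, 0.5, 0.0]
opening: 0.995
finger_force: 0.0
```

```bash
python3 - <<'E'
from h import *
s=ctrl.get_state(); print(s["eef_pos"],s["qpos"],np.degrees(np.arctan2(*tools(s)[::-1])),todelta(s,(.3602,.3055),.019),s["contact_force"])
E
```

```text
[0.35854506 0.30484237 0.02013065] [ 4.88564802e-01  1.37220624e-01  2.19449810e+00 -4.58277486e-05
  8.15163857e-01  5.07439911e-01] 88.92068468439619 [0.00069163 0.00164745 0.00112127] [-0.6125627   0.46092192  0.02914118]
```

>>> move_arm(
  plan=[
    {"x": 0.001, "y": 0.002, "z": 0, "yaw": 0, "fingers": 0.4},
    {"x": 0.001, "y": 0.002, "z": 0, "yaw": 0, "fingers": 1},
    {"x": 0.001, "y": 0.002, "z": 0, "yaw": 0, "fingers": 1},
    {"x": 0.001, "y": 0.002, "z": 0, "yaw": 0, "fingers": 1},
    {"x": 0.001, "y": 0.002, "z": 0, "yaw": 0, "fingers": 1},
  ],
  force=60,
)

```text
time: 19.95
eef_pos: [0.3634, 0.3075, 0.0241]
tcp_rot: [0.713, 0.701, 0.002, 0.0]
contact_force: [0.5, 0.8, 6.1]
opening: 0.383
finger_force: 62.4
```

>>> move_arm(
  plan=[
    {"x": 0, "y": 0, "z": 0, "yaw": 0, "fingers": 1},
    {"x": 0, "y": 0, "z": 0, "yaw": 0, "fingers": 1},
    {"x": 0, "y": 0, "z": 0, "yaw": 0, "fingers": 1},
  ],
)

```text
time: 20.25
eef_pos: [0.3634, 0.3075, 0.0241]
tcp_rot: [0.713, 0.701, 0.002, 0.0]
contact_force: [-0.5, 0.0, 6.5]
opening: 0.387
finger_force: 62.4
```

>>> move_arm(
  plan=[
    {"x": 0, "y": 0, "z": -0.02, "yaw": 0, "fingers": 1},
    {"x": 0, "y": 0, "z": -0.05, "yaw": 0, "fingers": 1},
    {"x": 0, "y": 0, "z": -0.09, "yaw": 0, "fingers": 1},
    {"x": 0, "y": 0, "z": -0.13, "yaw": 0, "fingers": 1},
    {"x": 0, "y": 0, "z": -0.15, "yaw": 0, "fingers": 1},
  ],
)

```text
time: 20.75
eef_pos: [0.3631, 0.3073, 0.176]
tcp_rot: [0.713, 0.701, 0.003, 0.001]
contact_force: [0.4, -0.7, -1.0]
opening: 0.39
finger_force: 61.6
```

```bash
python3 - <<'E'
from h import *
s,im=grab("wrist"); cv2.imwrite("pics/w13.png",im[:,:,::-1])
print(s["eef_pos"],s["tcp_rot"],s["qpos"],np.degrees(np.arctan2(*tools(s)[::-1])))
m=mask(im,"orange"); L=[b for b in blobs(m,800)]; print([(b[0],np.round(b[1])) for b in L])
E
```

```text
[0.36312916 0.30733885 0.17601497] [0.71338631 0.70076545 0.00265743 0.00083209] [ 4.88707366e-01 -1.11625595e-01  2.10822267e+00 -9.61397887e-05
  1.13942695e+00  5.06596208e-01] 88.97770349918649
[(np.int32(1093), array([522., 131.])), (np.int32(2809), array([471., 235.])), (np.int32(10775), array([320., 342.]))]
```

View pics/w13.png

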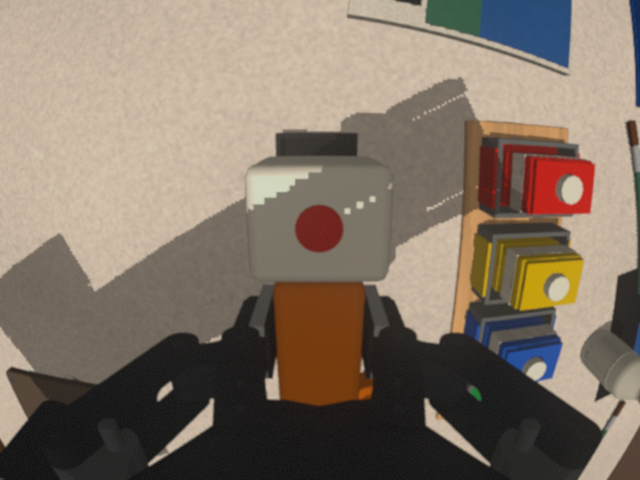

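The scanner is held level, with the head at (318,220). I'll measure the tag in the stored views.

```bash
python3 - <<'E'
from h import *
s2={"eef_pos":np.array([.46721209,-.12199188,.30108389]),"tcp_rot":np.array([.999998926,.00144888849,-.000220530596,0])}
for n,f,(x0,x1,y0,y1),s in (("wrist","w2",(398,476,232,298),s2),("scene","scene0",(115,175,283,335),None)):
    im=cv2.imread(f"pics/{f}.png")[:,:,::-1].copy(); g=im.max(2)
    c=im[y0:y1,x0:x1]; G=g[y0:y1,x0:x1]
    print(f,np.percentile(G,[2,10,30,50,70,90,98]))
    o=np.zeros(g.shape,np.uint8); h=cv2.cvtColor(im,cv2.COLOR_RGB2HSV)
    o[y0:y1,x0:x1]=((G<70)*255); b=cv2.morphologyEx(o,cv2.MORPH_CLOSE,np.ones((7,7)))
    print(" bars",[(a,np.round(ce)) for a,ce,_ in blobs(b,30)],rect(n,b,.004,s))
    o[:]=0; o[y0:y1,x0:x1]=((h[y0:y1,x0:x1,1]>120)&(h[y0:y1,x0:x1,0]<18))*255
    print(" orange",[(a,np.round(ce)) for a,ce,_ in blobs(o,20)],rect(n,o,.004,s))
    cv2.imwrite(f"pics/t_{f}.png",cv2.resize(c[:,:,::-1],(380,320),interpolation=cv2.INTER_NEAREST))
a=cv2.imread("pics/t_w2.png");b=cv2.imread("pics/t_scene0.png");cv2.imwrite("pics/t.png",np.hstack([a,b]))
E
```

```text
w2 [ 65. 108. 146. 162. 165. 170. 172.]
 bars [(np.int32(51), array([450., 262.])), (np.int32(55), array([435., 268.]))] (array([ 0.3638, -0.276 ,  0.0387,  0.0027]), 17.4)
 orange [(np.int32(234), array([439., 286.]))] (array([ 0.3374, -0.2864,  0.0983,  0.0051]), -72.7)
scene0 [ 25.38  59.9  102.   106.   110.   192.   198.  ]
 bars [(np.int32(660), array([145., 309.]))] (array([ 0.3667, -0.2788,  0.0681,  0.0437]), -73.0)
 orange [(np.int32(120), array([132., 305.]))] (array([ 0.3394, -0.2855,  0.0983,  0.0054]), -72.8)
```

View pics/t.png

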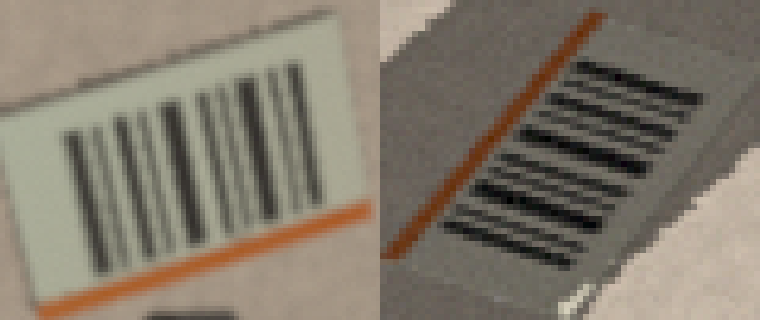

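Orange edge, bars and sizes agree in both views: tag centre (0.3665, -0.2785), long side along 107.25°. I'll carry the scanner there by way of (0.51, 0.0), since the direct line is out of reach.

>>> move_arm(
  plan=[
    {"x": -0.15, "y": 0.078, "z": 0, "yaw": 0, "fingers": 1},
    {"x": -0.15, "y": 0.078, "z": 0, "yaw": 0, "fingers": 1},
    {"x": -0.15, "y": 0.078, "z": 0, "yaw": 0, "fingers": 1},
    {"x": -0.15, "y": 0.078, "z": 0, "yaw": 0, "fingers": 1},
  ],
)

```text
time: 21.2
eef_pos: [0.4378, 0.1521, 0.1711]
tcp_rot: [0.715, 0.7, -0.001, 0.0]
contact_force: [0.1, 1.4, -1.7]
opening: 0.386
finger_force: 61.6
```

>>> move_arm(
  plan=[
    {"x": -0.147, "y": 0.077, "z": 0, "yaw": 0, "fingers": 1},
    {"x": -0.147, "y": 0.077, "z": 0, "yaw": 0, "fingers": 1},
    {"x": -0.147, "y": 0.077, "z": 0, "yaw": 0, "fingers": 1},
    {"x": -0.147, "y": 0.077, "z": 0, "yaw": 0, "fingers": 1},
  ],
)

```text
time: 21.6
eef_pos: [0.5125, 0.0032, 0.1711]
tcp_rot: [0.715, 0.699, -0.001, 0.0]
contact_force: [-0.0, 1.0, -1.8]
opening: 0.386
finger_force: 61.6
```

>>> move_arm(
  plan=[
    {"x": -0.165, "y": -0.065, "z": 0, "yaw": 0, "fingers": 1},
    {"x": -0.165, "y": -0.065, "z": 0, "yaw": 0, "fingers": 1},
    {"x": -0.165, "y": -0.065, "z": 0, "yaw": 0, "fingers": 1},
    {"x": -0.165, "y": -0.065, "z": 0, "yaw": 0, "fingers": 1},
  ],
)

```text
time: 22.0
eef_pos: [0.4416, -0.1584, 0.1709]
tcp_rot: [0.714, 0.7, -0.001, -0.001]
contact_force: [-0.0, 0.9, -1.8]
opening: 0.385
finger_force: 61.5
```

>>> move_arm(
  plan=[
    {"x": -0.161, "y": -0.064, "z": 0, "yaw": -0.319, "fingers": 1},
    {"x": -0.161, "y": -0.064, "z": 0, "yaw": -0.319, "fingers": 1},
    {"x": -0.161, "y": -0.064, "z": 0, "yaw": -0.319, "fingers": 1},
    {"x": -0.161, "y": -0.064, "z": 0, "yaw": -0.319, "fingers": 1},
    {"x": -0.161, "y": -0.064, "z": 0, "yaw": -0.319, "fingers": 1},
  ],
)

```text
time: 22.5
eef_pos: [0.375, -0.3193, 0.1714]
tcp_rot: [0.595, 0.804, -0.0, -0.0]
contact_force: [1.0, 1.0, -0.9]
opening: 0.385
finger_force: 61.5
```

```bash
python3 - <<'E'
from h import *
grab("scene"); s=ctrl.get_state(); print(s["eef_pos"],s["tcp_rot"],s["qpos"],np.degrees(np.arctan2(*tools(s)[::-1])),s["opening"],todelta(s,(.3784,-.3167),.099))
E
```

```text
[ 0.37563717 -0.31730459  0.17110185] [ 5.94588916e-01  8.04029055e-01  4.64529192e-04 -1.04121043e-03] [-9.08256879e-01 -6.24125815e-02  2.07232150e+00  3.71449102e-04
  1.13393906e+00 -1.20570124e+00] 107.03324873010614 0.38846779709768375 [-0.00039178  0.00285416  0.07209977]
```

>>> move_arm(
  plan=[
    {"x": 0, "y": 0.003, "z": 0.03, "yaw": -0.004, "fingers": 1},
    {"x": 0, "y": 0.003, "z": 0.06, "yaw": -0.004, "fingers": 1},
    {"x": 0, "y": 0.003, "z": 0.072, "yaw": -0.004, "fingers": 1},
    {"x": 0, "y": 0.003, "z": 0.072, "yaw": -0.004, "fingers": 1},
    {"x": 0, "y": 0.003, "z": 0.072, "yaw": -0.004, "fingers": 1},
  ],
)

```text
time: 23.05
eef_pos: [0.3803, -0.3154, 0.1008]
tcp_rot: [0.591, 0.807, -0.0, 0.0]
contact_force: [-0.0, -0.6, -1.6]
opening: 0.385
finger_force: 61.5
```

```bash
python3 - <<'E'
from h import *
import json
s12={k:np.array(v) for k,v in json.load(open("w12.json")).items()}
def dot(im):
    m=mask(im,"red",120,40); b=[(a,ce) for a,ce,_ in blobs(m,100) if abs(ce[0]-319)<40 and ce[1]<300]; return max(b,key=lambda t:t[0])
d=dot(cv2.imread("pics/w12.png")[:,:,::-1].copy()); print("in cradle",d,plane("wrist",d[1],.048,s12))
s,im=grab("wrist"); z=s["eef_pos"][2]
print(s["eef_pos"],s["tcp_rot"],np.degrees(np.arctan2(*tools(s)[::-1])),todelta(s,(.3784,-.3167),.099))
d=dot(im); p=plane("wrist",d[1],z+.024,s); print(d,p, todelta(s,p[0]))
E
```

```text
in cradle (np.int32(367), array([303.90190736, 168.09536785])) [[0.36086052 0.34592921]]
[ 0.38026411 -0.31540078  0.10084755] [ 5.91052396e-01  8.06633132e-01 -6.21348385e-06  2.33904052e-04] 107.53654469145363 [-0.00067645 -0.00216945  0.00184723]
(np.int32(1729), array([318.77674957, 228.30133025])) [[ 0.36839675 -0.27849638]] [ 3.87650608e-02 -1.96014499e-04 -1.49649405e-05]
```

>>> move_arm(
  plan=[
    {"x": 0, "y": -0.002, "z": 0.001, "yaw": 0.004, "fingers": 1},
    {"x": 0, "y": -0.002, "z": 0.001, "yaw": 0.004, "fingers": 1},
    {"x": 0, "y": -0.002, "z": 0.001, "yaw": 0.004, "fingers": 1},
    {"x": 0, "y": -0.002, "z": 0.001, "yaw": 0.004, "fingers": 1},
    {"x": 0, "y": -0.002, "z": 0.001, "yaw": 0.004, "fingers": 1},
  ],
)

```text
time: 23.6
eef_pos: [0.3778, -0.3165, 0.0995]
tcp_rot: [0.593, 0.805, -0.0, 0.0]
contact_force: [0.0, 0.0, -2.0]
opening: 0.383
finger_force: 61.5
```

>>> move_arm(
  plan=[
    {"x": 0, "y": 0, "z": 0, "yaw": 0, "fingers": 1},
    {"x": 0, "y": 0, "z": 0, "yaw": 0, "fingers": 1},
    {"x": 0, "y": 0, "z": 0, "yaw": 0, "fingers": 1},
    {"x": 0, "y": 0, "z": 0, "yaw": 0, "fingers": 1},
    {"x": 0, "y": 0, "z": 0, "yaw": 0, "fingers": 1},
  ],
)

```text
time: 24.1
eef_pos: [0.3777, -0.3164, 0.0993]
tcp_rot: [0.593, 0.805, 0.0, -0.0]
contact_force: [0.2, -0.9, -1.8]
opening: 0.382
finger_force: 61.5
```

>>> move_arm(
  plan=[
    {"x": 0, "y": 0, "z": 0, "yaw": 0, "fingers": 1},
    {"x": 0, "y": 0, "z": 0, "yaw": 0, "fingers": 1},
    {"x": 0, "y": 0, "z": 0, "yaw": 0, "fingers": 1},
    {"x": 0, "y": 0, "z": 0, "yaw": 0, "fingers": 1},
    {"x": 0, "y": 0, "z": 0, "yaw": 0, "fingers": 1},
  ],
)

```text
time: 24.6
eef_pos: [0.3777, -0.3164, 0.0993]
tcp_rot: [0.593, 0.805, 0.0, -0.0]
contact_force: [0.4, 0.2, -1.6]
opening: 0.388
finger_force: 61.5
```

>>> move_arm(
  plan=[
    {"x": 0, "y": 0, "z": 0, "yaw": 0, "fingers": 1},
    {"x": 0, "y": 0, "z": 0, "yaw": 0, "fingers": 1},
    {"x": 0, "y": 0, "z": 0, "yaw": 0, "fingers": 1},
    {"x": 0, "y": 0, "z": 0, "yaw": 0, "fingers": 1},
    {"x": 0, "y": 0, "z": 0, "yaw": 0, "fingers": 1},
  ],
)

```text
time: 25.1
eef_pos: [0.3777, -0.3164, 0.0993]
tcp_rot: [0.593, 0.805, 0.0, 0.0]
contact_force: [-1.0, -0.4, -1.8]
opening: 0.383
finger_force: 61.5
```

>>> move_arm(
  plan=[
    {"x": 0, "y": 0, "z": 0, "yaw": 0, "fingers": 1},
    {"x": 0, "y": 0, "z": 0, "yaw": 0, "fingers": 1},
    {"x": 0, "y": 0, "z": 0, "yaw": 0, "fingers": 1},
    {"x": 0, "y": 0, "z": 0, "yaw": 0, "fingers": 1},
    {"x": 0, "y": 0, "z": 0, "yaw": 0, "fingers": 1},
  ],
)

```text
time: 25.6
eef_pos: [0.3778, -0.3164, 0.0993]
tcp_rot: [0.593, 0.805, 0.0, 0.0]
contact_force: [0.0, 0.5, -1.4]
opening: 0.389
finger_force: 61.5
```

>>> move_arm(
  plan=[
    {"x": 0, "y": 0, "z": 0, "yaw": 0, "fingers": 1},
    {"x": 0, "y": 0, "z": 0, "yaw": 0, "fingers": 1},
    {"x": 0, "y": 0, "z": 0, "yaw": 0, "fingers": 1},
    {"x": 0, "y": 0, "z": 0, "yaw": 0, "fingers": 1},
    {"x": 0, "y": 0, "z": 0, "yaw": 0, "fingers": 1},
  ],
)

```text
time: 26.1
eef_pos: [0.3777, -0.3164, 0.0993]
tcp_rot: [0.593, 0.805, 0.0, -0.0]
contact_force: [-0.3, -0.5, -0.7]
opening: 0.386
finger_force: 61.5
```

```bash
python3 - <<'E'
from h import *
s=ctrl.get_state(); print(s["eef_pos"],np.degrees(np.arctan2(*tools(s)[::-1])))
print(todelta(s,(.513,.007),.176),todelta(s,(.3634,.3075),.176))
E
```

```text
[ 0.37773823 -0.31635268  0.09930512] 107.24569656605688
[ 0.26871876  0.22504399 -0.07668276] [ 0.60006083  0.17125886 -0.07666333]
```

>>> move_arm(
  plan=[
    {"x": 0.02, "y": 0.015, "z": -0.04, "yaw": 0, "fingers": 1},
    {"x": 0.05, "y": 0.04, "z": -0.077, "yaw": 0, "fingers": 1},
    {"x": 0.13, "y": 0.11, "z": -0.077, "yaw": 0, "fingers": 1},
    {"x": 0.13, "y": 0.11, "z": -0.077, "yaw": 0, "fingers": 1},
    {"x": 0.13, "y": 0.11, "z": -0.077, "yaw": 0, "fingers": 1},
  ],
)

```text
time: 26.6
eef_pos: [0.4454, -0.1557, 0.1769]
tcp_rot: [0.591, 0.807, 0.001, 0.0]
contact_force: [-0.6, 0.4, -1.5]
opening: 0.385
finger_force: 61.6
```

>>> move_arm(
  plan=[
    {"x": 0.139, "y": 0.115, "z": 0, "yaw": 0.319, "fingers": 1},
    {"x": 0.139, "y": 0.115, "z": 0, "yaw": 0.319, "fingers": 1},
    {"x": 0.139, "y": 0.115, "z": 0, "yaw": 0.319, "fingers": 1},
    {"x": 0.139, "y": 0.115, "z": 0, "yaw": 0.319, "fingers": 1},
    {"x": 0.139, "y": 0.115, "z": 0, "yaw": 0.319, "fingers": 1},
  ],
)

```text
time: 27.1
eef_pos: [0.5139, 0.011, 0.1763]
tcp_rot: [0.712, 0.703, 0.001, -0.0]
contact_force: [-0.6, -0.9, -1.3]
opening: 0.383
finger_force: 61.5
```

>>> move_arm(
  plan=[
    {"x": 0.15, "y": -0.078, "z": 0, "yaw": 0, "fingers": 1},
    {"x": 0.15, "y": -0.078, "z": 0, "yaw": 0, "fingers": 1},
    {"x": 0.15, "y": -0.078, "z": 0, "yaw": 0, "fingers": 1},
    {"x": 0.15, "y": -0.078, "z": 0, "yaw": 0, "fingers": 1},
  ],
)

```text
time: 27.5
eef_pos: [0.4355, 0.1604, 0.1758]
tcp_rot: [0.713, 0.701, -0.0, -0.001]
contact_force: [0.5, -1.3, -1.7]
opening: 0.384
finger_force: 61.5
```

>>> move_arm(
  plan=[
    {"x": 0.147, "y": -0.077, "z": 0, "yaw": 0, "fingers": 1},
    {"x": 0.147, "y": -0.077, "z": 0, "yaw": 0, "fingers": 1},
    {"x": 0.147, "y": -0.077, "z": 0, "yaw": 0, "fingers": 1},
    {"x": 0.147, "y": -0.077, "z": 0, "yaw": 0, "fingers": 1},
    {"x": 0.147, "y": -0.077, "z": 0, "yaw": 0, "fingers": 1},
  ],
)

```text
time: 28.0
eef_pos: [0.3623, 0.3079, 0.1761]
tcp_rot: [0.712, 0.702, -0.0, 0.0]
contact_force: [-0.1, -0.5, -1.2]
opening: 0.387
finger_force: 61.5
```

```bash
python3 - <<'E'
from h import *
grab("scene"); s=ctrl.get_state(); print(s["eef_pos"],s["opening"],np.degrees(np.arctan2(*tools(s)[::-1])))
print(todelta(s,(.3634,.3065),.025))
E
```

```text
[0.36307325 0.30690047 0.17610293] 0.3856924964102244 89.08200557623181
[-0.00024818  0.00032895  0.15110326]
```

>>> move_arm(
  plan=[
    {"x": 0, "y": 0, "z": 0.04, "yaw": 0, "fingers": 1},
    {"x": 0, "y": 0, "z": 0.08, "yaw": 0, "fingers": 1},
    {"x": 0, "y": 0, "z": 0.12, "yaw": 0, "fingers": 1},
    {"x": 0, "y": 0, "z": 0.125, "yaw": 0, "fingers": 1},
    {"x": 0, "y": 0, "z": 0.125, "yaw": 0, "fingers": 1},
  ],
)

```text
time: 28.55
eef_pos: [0.3633, 0.3055, 0.0506]
tcp_rot: [0.714, 0.7, -0.002, -0.0]
contact_force: [-0.0, 0.9, -0.8]
opening: 0.385
finger_force: 61.4
```

```bash
python3 - <<'E'
from h import *
grab("scene"); s=ctrl.get_state(); print(s["eef_pos"],s["contact_force"],np.degrees(np.arctan2(*tools(s)[::-1])))
print(todelta(s,(.3634,.3065),.025))
E
```

```text
[0.36463682 0.30653688 0.05238245] [-0.88505397  0.40821454 -1.42476221] 88.88083777574342
[-7.11163653e-05 -1.26668726e-03  2.73810201e-02]
```

>>> move_arm(
  plan=[
    {"x": 0, "y": -0.001, "z": 0.01, "yaw": 0, "fingers": 1},
    {"x": 0, "y": -0.001, "z": 0.018, "yaw": 0, "fingers": 1},
    {"x": 0, "y": -0.001, "z": 0.026, "yaw": 0, "fingers": 1},
    {"x": 0, "y": -0.001, "z": 0.026, "yaw": 0, "fingers": 1},
    {"x": 0, "y": -0.001, "z": 0.026, "yaw": 0, "fingers": 1},
  ],
)

```text
time: 29.1
eef_pos: [0.3621, 0.307, 0.0252]
tcp_rot: [0.713, 0.701, -0.0, -0.0]
contact_force: [0.4, 0.3, -1.5]
opening: 0.387
finger_force: 61.7
```

```bash
python3 - <<'E'
from h import *
s=ctrl.get_state(); print(s["eef_pos"],s["contact_force"],s["tcp_rot"])
E
```

```text
[0.3621123  0.30704013 0.02522539] [ 0.41878088  0.34465845 -1.47652773] [ 7.13356328e-01  7.00801479e-01 -1.82936863e-04 -5.95490905e-05]
```

>>> move_arm(
  plan=[
    {"x": 0, "y": 0, "z": 0.001, "yaw": 0, "fingers": 1},
    {"x": 0, "y": 0, "z": 0.001, "yaw": 0, "fingers": 0.3},
    {"x": 0, "y": 0, "z": 0.001, "yaw": 0, "fingers": 0.3},
    {"x": 0, "y": 0, "z": 0.001, "yaw": 0, "fingers": 0},
    {"x": 0, "y": 0, "z": 0.001, "yaw": 0, "fingers": 0},
  ],
)

```text
time: 29.6
eef_pos: [0.3625, 0.3071, 0.0246]
tcp_rot: [0.713, 0.701, 0.0, 0.0]
contact_force: [0.9, -0.3, 0.7]
opening: 0.992
finger_force: 0.0
```

>>> move_arm(
  plan=[
    {"x": 0, "y": 0, "z": -0.03, "yaw": 0, "fingers": 0},
    {"x": 0, "y": 0, "z": -0.07, "yaw": 0, "fingers": 0},
    {"x": 0, "y": 0, "z": -0.12, "yaw": 0, "fingers": 0},
    {"x": 0, "y": 0, "z": -0.15, "yaw": 0, "fingers": 0},
    {"x": 0, "y": 0, "z": -0.15, "yaw": 0, "fingers": 0},
  ],
)

```text
time: 30.1
eef_pos: [0.3654, 0.3088, 0.1805]
tcp_rot: [0.713, 0.701, 0.006, 0.002]
contact_force: [0.7, 0.1, 0.3]
opening: 0.998
finger_force: 0.0
```

```bash
python3 - <<'E'
from h import *
s,im=grab("wrist"); cv2.imwrite("pics/w20.png",im[:,:,::-1]); print(s["eef_pos"],s["time"])
m=mask(im,"orange")
for a,ce,_ in blobs(m,500): print(a,np.round(ce),rect("wrist",comp(m,ce),.048,s))
d=blobs(mask(im,"red",120,40),100); print([(a,np.round(c),plane("wrist",c,.048,s)) for a,c,_ in d])
for c in("red","yellow","blue"):
    for a,ce,_ in blobs(mask(im,c),800): print(c,np.round(ce),rect("wrist",comp(mask(im,c),ce),.082,s))
sc=ctrl.read_camera("scene"); cv2.imwrite("pics/scene20.png",sc[:,:,::-1])
for c in ("yellow","blue","green","red"):
    print(c,[(a,np.round(ce)) for a,ce,_ in blobs(mask(sc,c),100) if ce[1]>330 and ce[0]<220])
E
```

```text
[0.36537566 0.30876641 0.18050138] 30.1
1046 [518. 132.] (array([0.5312, 0.3826, 0.0889, 0.0107]), 0.8)
2366 [467. 229.] (array([0.5134, 0.3006, 0.1426, 0.0703]), 89.1)
4755 [313. 255.] (array([0.3623, 0.2794, 0.092 , 0.0346]), 89.1)
1088 [368. 388.] (array([0.4146, 0.1463, 0.0498, 0.0408]), -20.5)
[(np.int32(906), array([510., 166.]), array([[0.52433819, 0.35444876]])), (np.int32(1015), array([482., 177.]), array([[0.49791241, 0.34484383]])), (np.int32(3181), array([548., 186.]), array([[0.56545486, 0.33932434]])), (np.int32(322), array([313., 175.]), array([[0.36336748, 0.34568731]]))]
red [510. 166.] (array([0.5165, 0.3505, 0.0482, 0.044 ]), 0.4)
red [482. 177.] (array([0.4816, 0.3481, 0.0427, 0.014 ]), -89.2)
red [548. 186.] (array([0.5462, 0.3438, 0.0701, 0.043 ]), 0.6)
yellow [475. 264.] (array([0.4827, 0.2826, 0.0504, 0.0146]), -89.1)
yellow [507. 254.] (array([0.5232, 0.2825, 0.0587, 0.0424]), 1.2)
yellow [538. 279.] (array([0.5487, 0.2661, 0.0706, 0.0484]), 0.5)
blue [523.  27.] (array([0.5164, 0.4697, 0.0762, 0.0588]), -8.5)
blue [634.  48.] (array([0.6395, 0.4699, 0.1049, 0.021 ]), 84.1)
yellow [(np.int32(340), array([117., 380.]))]
blue [(np.int32(363), array([140., 400.]))]
green [(np.int32(290), array([168., 372.]))]
red [(np.int32(303), array([146., 354.]))]
```

The scanner is back in the cradle, at the right height and inside the walls. Next is the keypad, with the fingers shut.

>>> move_arm(
  plan=[
    {"x": -0.15, "y": 0.077, "z": 0, "yaw": 0, "fingers": 1},
    {"x": -0.15, "y": 0.077, "z": 0, "yaw": 0, "fingers": 1},
    {"x": -0.15, "y": 0.077, "z": 0, "yaw": 0, "fingers": 1},
    {"x": -0.15, "y": 0.077, "z": 0, "yaw": 0, "fingers": 1},
  ],
)

```text
time: 30.6
eef_pos: [0.4365, 0.1524, 0.1721]
tcp_rot: [0.715, 0.7, -0.002, -0.001]
contact_force: [0.4, 0.8, 0.4]
opening: 0.332
finger_force: 0.0
```

>>> move_arm(
  plan=[
    {"x": -0.15, "y": 0.077, "z": 0, "yaw": 0, "fingers": 1},
    {"x": -0.15, "y": 0.077, "z": 0, "yaw": 0, "fingers": 1},
    {"x": -0.15, "y": 0.077, "z": 0, "yaw": 0, "fingers": 1},
    {"x": -0.15, "y": 0.077, "z": 0, "yaw": 0, "fingers": 1},
  ],
)

```text
time: 31.0
eef_pos: [0.511, 0.0008, 0.1721]
tcp_rot: [0.715, 0.699, -0.001, -0.001]
contact_force: [0.1, -0.0, -0.3]
opening: -0.003
finger_force: 0.0
```

>>> move_arm(
  plan=[
    {"x": -0.21, "y": -0.006, "z": 0, "yaw": 0, "fingers": 1},
    {"x": -0.21, "y": -0.006, "z": 0, "yaw": 0, "fingers": 1},
    {"x": -0.21, "y": -0.006, "z": 0, "yaw": 0, "fingers": 1},
    {"x": -0.21, "y": -0.006, "z": 0, "yaw": 0, "fingers": 1},
    {"x": -0.21, "y": -0.006, "z": 0, "yaw": 0, "fingers": 1},
  ],
)

```text
time: 31.5
eef_pos: [0.4995, -0.2095, 0.172]
tcp_rot: [0.715, 0.699, -0.001, -0.001]
contact_force: [0.9, 0.4, -0.6]
opening: 0.004
finger_force: 0.0
```

>>> move_arm(
  plan=[
    {"x": -0.2, "y": -0.006, "z": 0.0, "yaw": 0, "fingers": 1},
    {"x": -0.2, "y": -0.006, "z": 0.0, "yaw": 0, "fingers": 1},
    {"x": -0.2, "y": -0.006, "z": 0.0, "yaw": 0, "fingers": 1},
    {"x": -0.2, "y": -0.006, "z": 0.0, "yaw": 0, "fingers": 1},
    {"x": -0.2, "y": -0.006, "z": 0.0, "yaw": 0, "fingers": 1},
  ],
)

```text
time: 32.0
eef_pos: [0.4899, -0.4096, 0.1718]
tcp_rot: [0.715, 0.699, -0.001, -0.001]
contact_force: [-0.1, 0.9, 0.0]
opening: -0.001
finger_force: 0.0
```

```bash
cat > keys.py <<'E'
from h import *
ctrl.read_camera("side")
s,im=grab("wrist"); cv2.imwrite("pics/keys_%.2f.png"%s["time"],im[:,:,::-1]); print(s["eef_pos"],s["tcp_rot"],np.degrees(np.arctan2(*tools(s)[::-1])),s["opening"])
for c in("red","yellow","blue","green"):
    m=mask(im,c,130,60)
    for a,ce,_ in blobs(m,200):
        p=plane("wrist",ce,.026,s)[0]
        if np.linalg.norm(p-[.495,-.38])<.09:
            k=comp(m,ce); (u,v),r=cv2.minEnclosingCircle(max(cv2.findContours(k,0,1)[0],key=len))
            print(c,a,np.round(ce),round(r,1),*(np.round(plane("wrist",ce,z,s)[0],4) for z in(.020,.026,.032)),rect("wrist",k,.026,s))
E
python3 keys.py
```

```text
[ 0.49022871 -0.40667985  0.17158158] [ 7.14667615e-01  6.99461014e-01  2.26121334e-04 -2.10664280e-03] 88.7675534240617 -0.00010940582115611262
red 1273 [287. 144.] 20.4 [ 0.4667 -0.3467] [ 0.4672 -0.3465] [ 0.4677 -0.3462] (array([ 0.467 , -0.3464,  0.031 ,  0.0304]), -1.9)
yellow 1214 [292. 216.] 19.9 [ 0.4684 -0.4053] [ 0.4689 -0.4039] [ 0.4694 -0.4024] (array([ 0.4689, -0.4042,  0.0313,  0.0306]), 88.5)
blue 1128 [364. 213.] 19.2 [ 0.5268 -0.4038] [ 0.5261 -0.4024] [ 0.5254 -0.401 ] (array([ 0.5262, -0.4025,  0.0304,  0.03  ]), 89.3)
green 412 [360. 148.] 16.4 [ 0.5241 -0.3513] [ 0.5234 -0.351 ] [ 0.5228 -0.3506] (array([ 0.5231, -0.3506,  0.0253,  0.0158]), -19.0)
```

>>> move_arm(
  plan=[
    {"x": 0.003, "y": -0.021, "z": 0.04, "yaw": 0, "fingers": 1},
    {"x": 0.003, "y": -0.021, "z": 0.08, "yaw": 0, "fingers": 1},
    {"x": 0.003, "y": -0.021, "z": 0.115, "yaw": 0, "fingers": 1},
    {"x": 0.003, "y": -0.021, "z": 0.12, "yaw": 0, "fingers": 1},
    {"x": 0.003, "y": -0.021, "z": 0.12, "yaw": 0, "fingers": 1},
  ],
)

```text
time: 32.6
eef_pos: [0.4702, -0.3995, 0.0529]
tcp_rot: [0.713, 0.701, 0.0, -0.002]
contact_force: [0.2, -0.0, 0.8]
opening: -0.006
finger_force: 0.0
```

```bash
python3 - <<'E'
from h import *
ctrl.read_camera("side"); s=ctrl.get_state(); print(s["eef_pos"],s["contact_force"],todelta(s,(.4692,-.403),.03))
E
```

```text
[ 0.47122298 -0.4011488   0.05499164] [ 1.1839163  -0.35002201  0.03718223] [-0.00188326 -0.00199789  0.02499126]
```

>>> move_arm(
  plan=[
    {"x": -0.001, "y": -0.002, "z": 0.012, "yaw": 0, "fingers": 1},
    {"x": -0.001, "y": -0.002, "z": 0.02, "yaw": 0, "fingers": 1},
    {"x": -0.001, "y": -0.002, "z": 0.025, "yaw": 0, "fingers": 1},
    {"x": -0.001, "y": -0.002, "z": 0.028, "yaw": 0, "fingers": 1},
    {"x": -0.001, "y": -0.002, "z": 0.028, "yaw": 0, "fingers": 1},
  ],
)

```text
time: 33.15
eef_pos: [0.4695, -0.4041, 0.0317]
tcp_rot: [0.713, 0.701, -0.0, 0.0]
contact_force: [-5.7, 6.7, 21.9]
opening: -0.001
finger_force: 11.2
```

>>> move_arm(
  plan=[
    {"x": 0, "y": 0, "z": -0.003, "yaw": 0, "fingers": 1},
    {"x": 0, "y": 0, "z": -0.003, "yaw": 0, "fingers": 1},
  ],
)

```text
time: 33.35
eef_pos: [0.4695, -0.4041, 0.0319]
tcp_rot: [0.713, 0.701, -0.0, 0.001]
contact_force: [-2.8, 2.1, 10.5]
opening: 0.001
finger_force: 5.2
```

>>> move_arm(
  plan=[
    {"x": 0, "y": 0, "z": -0.003, "yaw": 0, "fingers": 1},
    {"x": 0, "y": 0, "z": -0.003, "yaw": 0, "fingers": 1},
  ],
)

```text
time: 33.55
eef_pos: [0.4694, -0.404, 0.0337]
tcp_rot: [0.714, 0.701, 0.0, 0.002]
contact_force: [1.0, -1.6, 2.6]
opening: 0.003
finger_force: 1.5
```

>>> move_arm(
  plan=[
    {"x": 0, "y": 0, "z": -0.004, "yaw": 0, "fingers": 1},
    {"x": 0, "y": 0, "z": -0.004, "yaw": 0, "fingers": 1},
  ],
)

```text
time: 33.75
eef_pos: [0.4687, -0.4034, 0.0367]
tcp_rot: [0.713, 0.701, -0.0, 0.0]
contact_force: [0.6, -0.4, 2.1]
opening: 0.001
finger_force: 0.8
```

>>> move_arm(
  plan=[
    {"x": 0, "y": 0, "z": -0.012, "yaw": 0, "fingers": 1},
    {"x": 0, "y": 0, "z": -0.015, "yaw": 0, "fingers": 1},
    {"x": 0, "y": 0, "z": -0.015, "yaw": 0, "fingers": 1},
  ],
)

```text
time: 34.05
eef_pos: [0.4685, -0.4031, 0.0519]
tcp_rot: [0.713, 0.701, -0.0, 0.0]
contact_force: [0.3, 0.2, -0.1]
opening: -0.006
finger_force: 0.0
```

```bash
python3 keys.py
```

```text
[ 0.46835529 -0.40291292  0.05143805] [ 7.13433027e-01  7.00723416e-01 -1.98394684e-05 -9.68348731e-05] 88.97014529695029 -0.0016871149791368662
red 3790 [315. 162.] 35.1 [ 0.4677 -0.3473] [ 0.4678 -0.3468] [ 0.4678 -0.3462] (array([ 0.4677, -0.347 ,  0.0312,  0.0311]), -1.1)
yellow 2177 [321. 271.] 32.2 [ 0.4696 -0.4022] [ 0.4696 -0.3997] [ 0.4696 -0.3973] (array([ 0.4697, -0.4003,  0.0312,  0.0252]), -2.3)
blue 2814 [434. 274.] 30.7 [ 0.5289 -0.4051] [ 0.5269 -0.4026] [ 0.5249 -0.4   ] (array([ 0.5273, -0.4031,  0.0345,  0.0302]), -50.3)
green 3305 [439. 158.] 33.2 [ 0.5277 -0.3455] [ 0.5257 -0.345 ] [ 0.5237 -0.3445] (array([ 0.5261, -0.3454,  0.0321,  0.0302]), 2.5)
```

Yellow bottomed at z≈0.032 and sprang back. Next is blue, then green.

>>> move_arm(
  plan=[
    {"x": 0.003, "y": 0.02, "z": -0.006, "yaw": 0, "fingers": 1},
    {"x": 0.003, "y": 0.04, "z": -0.006, "yaw": 0, "fingers": 1},
    {"x": 0.003, "y": 0.056, "z": -0.003, "yaw": 0, "fingers": 1},
    {"x": 0.003, "y": 0.056, "z": 0, "yaw": 0, "fingers": 1},
    {"x": 0.003, "y": 0.056, "z": 0, "yaw": 0, "fingers": 1},
  ],
)

```text
time: 34.65
eef_pos: [0.5236, -0.4002, 0.0499]
tcp_rot: [0.713, 0.701, -0.0, -0.001]
contact_force: [-0.9, 0.7, -0.1]
opening: -0.003
finger_force: 0.0
```

```bash
python3 - <<'E'
from h import *
ctrl.read_camera("side"); s=ctrl.get_state(); print(s["eef_pos"],s["contact_force"],todelta(s,(.5245,-.4005),.03))
E
```

```text
[ 0.52341818 -0.40039568  0.05018285] [0.17014373 0.62405658 0.68647336] [-0.00011933  0.00112451  0.02018043]
```

>>> move_arm(
  plan=[
    {"x": 0, "y": 0.001, "z": 0.01, "yaw": 0, "fingers": 1},
    {"x": 0, "y": 0.001, "z": 0.015, "yaw": 0, "fingers": 1},
    {"x": 0, "y": 0.001, "z": 0.019, "yaw": 0, "fingers": 1},
    {"x": 0, "y": 0.001, "z": 0.022, "yaw": 0, "fingers": 1},
    {"x": 0, "y": 0.001, "z": 0.022, "yaw": 0, "fingers": 1},
  ],
)

```text
time: 35.2
eef_pos: [0.5249, -0.4011, 0.0319]
tcp_rot: [0.713, 0.701, -0.0, -0.002]
contact_force: [-6.0, 4.5, 14.0]
opening: 0.003
finger_force: 6.9
```

>>> move_arm(
  plan=[
    {"x": 0, "y": 0, "z": -0.006, "yaw": 0, "fingers": 1},
    {"x": 0, "y": 0, "z": -0.022, "yaw": 0, "fingers": 1},
    {"x": 0, "y": 0, "z": -0.022, "yaw": 0, "fingers": 1},
  ],
)

```text
time: 35.5
eef_pos: [0.5268, -0.4024, 0.054]
tcp_rot: [0.714, 0.701, 0.0, 0.002]
contact_force: [-1.1, 0.3, 0.7]
opening: -0.002
finger_force: 0.0
```

>>> move_arm(
  plan=[
    {"x": 0.02, "y": 0, "z": -0.006, "yaw": 0, "fingers": 1},
    {"x": 0.04, "y": 0, "z": -0.006, "yaw": 0, "fingers": 1},
    {"x": 0.056, "y": 0, "z": -0.003, "yaw": 0, "fingers": 1},
    {"x": 0.056, "y": 0, "z": 0, "yaw": 0, "fingers": 1},
    {"x": 0.056, "y": 0, "z": 0, "yaw": 0, "fingers": 1},
  ],
)

```text
time: 36.0
eef_pos: [0.5261, -0.3441, 0.0501]
tcp_rot: [0.713, 0.701, -0.0, -0.001]
contact_force: [0.4, -0.2, 0.4]
opening: 0.0
finger_force: 0.0
```

```bash
python3 - <<'E'
from h import *
ctrl.read_camera("side"); s=ctrl.get_state(); print(s["eef_pos"],s["contact_force"],todelta(s,(.5235,-.3445),.03))
E
```

```text
[ 0.52636651 -0.34484597  0.05062143] [-0.48232697 -0.21928929  0.43849425] [ 0.00028974 -0.00285769  0.02062352]
```

>>> move_arm(
  plan=[
    {"x": 0, "y": -0.002, "z": 0.01, "yaw": 0, "fingers": 1},
    {"x": 0, "y": -0.002, "z": 0.015, "yaw": 0, "fingers": 1},
    {"x": 0, "y": -0.002, "z": 0.019, "yaw": 0, "fingers": 1},
    {"x": 0, "y": -0.002, "z": 0.0225, "yaw": 0, "fingers": 1},
    {"x": 0, "y": -0.002, "z": 0.0225, "yaw": 0, "fingers": 1},
  ],
)

```text
time: 36.55
eef_pos: [0.5244, -0.3457, 0.0318]
tcp_rot: [0.713, 0.701, -0.001, -0.001]
contact_force: [-7.5, 3.5, 16.3]
opening: 0.002
finger_force: 8.2
```

>>> move_arm(
  plan=[
    {"x": 0, "y": 0, "z": -0.006, "yaw": 0, "fingers": 1},
    {"x": 0, "y": 0, "z": -0.03, "yaw": 0, "fingers": 1},
    {"x": 0, "y": 0, "z": -0.07, "yaw": 0, "fingers": 1},
    {"x": 0, "y": 0, "z": -0.12, "yaw": 0, "fingers": 1},
    {"x": 0, "y": 0, "z": -0.15, "yaw": 0, "fingers": 1},
  ],
)

```text
time: 37.05
eef_pos: [0.5255, -0.3461, 0.1826]
tcp_rot: [0.714, 0.701, 0.0, 0.002]
contact_force: [0.8, 0.0, -0.2]
opening: -0.001
finger_force: 0.0
```

```bash
python3 - <<'E'
from h import *
sc=ctrl.read_camera("scene"); sd=ctrl.read_camera("side")
cv2.imwrite("pics/scene30.png",sc[:,:,::-1]);cv2.imwrite("pics/side30.png",sd[:,:,::-1])
for c in("red","yellow","blue"):
    m=mask(sd,c)
    for a,ce,_ in blobs(m,300):
        p=plane("side",ce,.082)[0]
        if .45<p[0]<.65 and .1<p[1]<.45: print(c,a,np.round(ce),rect("side",comp(m,ce),.082,None))
m=mask(sc,"orange"); print([(a,np.round(ce)) for a,ce,_ in blobs(m,90)])
a=cv2.imread("pics/scene0.png")[:,:,::-1]
d=cv2.absdiff(a,sc).max(2)>60; n=cv2.connectedComponentsWithStats(cv2.morphologyEx(d.astype(np.uint8),cv2.MORPH_OPEN,np.ones((5,5))))
print([(st[4],np.round(c)) for st,c in zip(n[2][1:],n[3][1:]) if st[4]>60])
E
```

```text
red 1497 [238. 409.] (array([0.549 , 0.3468, 0.0668, 0.0488]), 0.2)
red 447 [244. 433.] (array([0.5263, 0.3752, 0.0728, 0.0385]), 34.5)
yellow 1206 [263. 359.] (array([0.5509, 0.2682, 0.0654, 0.0504]), 0.7)
yellow 371 [269. 382.] (array([0.5297, 0.3009, 0.0728, 0.037 ]), 32.6)
blue 876 [287. 317.] (array([0.5512, 0.1885, 0.0647, 0.0484]), 0.5)
[(np.int32(1987), array([344.,  49.])), (np.int32(685), array([325., 161.])), (np.int32(426), array([300., 204.])), (np.int32(178), array([432., 221.])), (np.int32(156), array([340., 249.])), (np.int32(2372), array([275., 464.]))]
[(np.int32(144), array([223.,  89.])), (np.int32(1440), array([189., 113.])), (np.int32(81), array([ 15., 115.])), (np.int32(11176), array([ 85., 213.])), (np.int32(279), array([407., 159.])), (np.int32(3161), array([270., 178.])), (np.int32(271), array([391., 172.])), (np.int32(6749), array([200., 249.])), (np.int32(383), array([375., 190.])), (np.int32(422), array([264., 236.])), (np.int32(2629), array([263., 275.])), (np.int32(8941), array([ 63., 379.])), (np.int32(5982), array([244., 376.]))]
```

```bash
python3 -c "
from plant import ctrl
print(ctrl.sign_off())"
```

```text
the job is handed in; nothing more can be done
None
```

I put the red, yellow and blue tins in their slots (no green tin was out), held the scanner over the tag and laid it back in its cradle, pressed yellow, blue and green right down, and handed the job in at about 37 s; no verdict came back.

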